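Lower the jars into the show case with the winch

ROBOT

A 6-joint arm with a two-finger parallel gripper is mounted at the origin on the work surface. World frame = base frame: x ahead of the robot, y to its left, z up, the work surface at z = 0. Lengths are in mm, angles in degrees, forces in N, time in s.
With the tool pointing down it reaches from about 350 to 850 mm from the base axis. Payload 8.1 kg.
Tool frame: the origin (TCP) lies midway between the tips of the shut fingers; the grasp point (between the pads) lies 19 mm behind it (r.pinch_z is the distance from the TCP to the grasp point, in mm); z points along the fingers, y is the line along which they close (so a half turn about z gives the same grasp; the last joint's range is limited). The gripper opens to 85 mm and grips with 20 to 120 N. Pads are 22 mm wide; open, the fingers measure 114 mm over their backs; the gripper's body (76 mm by 85 mm) begins 54 mm behind the grasp point. The pads swing forward as they close: fully open they stand 13 mm farther back than shut.
Start: joints at [70.967, 7.471, 85.268, -0, 87.261, -4.893], TCP at [146.559, 581.829, 203.892] pointing down, gripper open.
Joint ranges: [-169.43, 169.43], [-51.17, 129.36], [1.28, 143.12], [-76.62, 256.62], [0, 156.53], [-152.29, 152.29]. Speed limits (degrees/s): [136.94, 136.94, 159.86, 180, 180, 180].

INTERFACE

Orientations are given as [roll, pitch, yaw] about the fixed x, y, z axes, in that order (R = Rz(yaw) Ry(pitch) Rx(roll)).
In Python, from bench import sensors, optics, job, r gives the robot as it stands.
- The arm moves only by the tool play_rows, never from a script. Its argument "motion" is a list that holds one entry, the list of rows, each a list of 6 numbers: the shift along the tool's x, y, z in cm, then the turn, a rotation vector about the tool's x, y, z in degrees. In form: [[[x, y, z, ax, ay, az], ...]]. A call has 1 to 5 rows; each row is the pose to reach, as a shift and turn from the pose commanded when the call began, along the tool's axes at that moment; what a row does not reach only later rows make up. A row lasts 1/10 s, in which the tool goes at most 50 mm and 8.59 degrees, less where a joint would pass 70% of its speed; a pose out of reach is approached as far as the arm can. A call with a gripper value outside its range is refused whole. "jaw" is the opening, from 0 (shut) to 1 (fully open), set as the call begins (left out, the last holds). The fingers move at their own pace and stop on an object; "squeeze" is the grip in N (left out, the last holds). Time passes only in rows, so rows that repeat a pose let the fingers close. It gives the time, the measured TCP pose, the force, the opening and the grip force at its end, in the units of the state.
- sensors.sense(): the state, without advancing time (a new reading comes with each control period).
- optics.snapshot(name): name is "scene" or "top" or "wrist"; returns a dict with "pixels" (384x512x3 uint8, red, green, blue), "mtx" (3x3 intrinsics, pixels), "R" (3x3) and "t" (3): a world point X has camera coordinates R X + t; the wrist camera has in their place "T_tool_cam" (4x4, takes a point from camera to tool coordinates, whose origin is the TCP and whose axes are the flange's). Camera axes: x right, y down, z forward; pixel columns grow to the right and rows downward; lengths in mm; the calibration is good to about 2 mm. A picture is of the moment at which its call begins: read the wrist's pose just before it. There is no depth.
- job.hand_in(): hands the job in; it is judged then, once.
The state is a dict: "time": time; "joint_pos": joint angles; "qd": joint speeds; "joint_efforts": joint torques, N m; "tool_pos": TCP position; "tcp_rot": TCP orientation; "ft_force": force on the tool from outside, world axes, zero at the start; "wrist_torque": the same for the moment, N m; "finger_gap": finger opening in mm; "grip_force": force on a finger pad.
Only numpy, scipy, OpenCV 4.12 (cv2) and the standard library are available. Lean on these libraries where they do the work, as an engineer would, in place of code of your own. Each camera call takes 0.05 s, during which the arm holds its last target. There are 200 camera calls.

TASK

Take the loose cover off the raised white tray and lay it flat on the bench, stand every loose sample jar upright on the tray, then throw the winch's weighted pawl lever over to release, take the crank, wind it up a touch so that the pawl springs clear, and let it turn back slowly, never letting it run away, until the tray is fully down in the case. Then throw the lever back over so that the pawl rests on the ratchet again, and lay the cover squarely on the case so that it closes the opening. Leave the spray bottle, the brush and the small black case where they are.

Things in the scene. Friction and masses are not known exactly. Their poses are not given: they have to be found in the camera images.
- case_top (a point): Centre of the top rim of the open-topped square aluminium-edged case, 220 mm outside, opening 184 mm, rim 130 mm above the bench. Fixed to the bench together with the winch; z up. The winch stands on this frame's -y side.
- tray_floor (a point): Centre of the upper face of the white square tray's floor. Tray 172 mm outside, 164 mm inside, rim 15 mm above its floor; four thin ring marks at x, y = +-42 mm, one jar fits on each. Raised, the floor lies 10 mm above the case's rim (140 mm above the bench); fully down, 110 mm below the rim. Axes parallel to case_top's.
- tray (a joint): How far the tray has been lowered, m: 0 fully raised (as at the start), 0.120 fully down on its stop. It moves 19.1 mm per radian of the crank and weighs about 3.5 kg without jars.
- crank_axis (a point): Point on the upright axis of the winch's crank, 210 mm above the bench and 235 mm on the -y side of case_top. z up.
- knob_grip (a point): On the axis of the crank's upright black knob, at grip height (213 mm above the bench). Plain round, 28 mm thick, 70 mm tall (179 to 249 mm up), free to spin on its spindle; runs on a level circle of 75 mm radius about crank_axis, above the flat crank arm (top at 178 mm). At the start and one turn later, tray down, it lies on the +x side of the axis in case_top's frame.
- crank (a joint): rad: 0 tray raised (the pawl holds it at about 0.03), grows as the tray goes down (anticlockwise seen from above), 6.28 fully down; can be wound up (clockwise) to -0.5. The load turns it towards down with 0.7 to 0.85 N m, 9 to 12 N at the knob. Unheld with the pawl clear, it runs away at once; keep below 3 rad/s, about 1 is good.
- lever_head (a point): Centre of the weighted head of the pawl lever: a dark steel roller 40 mm thick and 50 mm long, its long axis along the x of case_top, on a stem 80 mm above the pivot. It swings in the y-z plane of case_top.
- lever_pivot (a point): The lever's and pawl's pivot, on the x axis direction of case_top, 95 mm above the bench, at x = -52 mm, y = -370 mm from case_top.
- lever (a joint): rad: 0 leaning 0.3 rad towards the winch (pawl in, the start), upright 0.3, 0.6 leaning away (release). Past upright it falls over by its weight; about 2 N at the head moves it. It bears on the pawl by a soft spring: at release under load the pawl stays jammed on its tooth until the crank is wound up 0.05 to 0.2 rad, then springs clear and stays clear while the lever is at release.
- pawl_tip (a point): Tip of the long steel pawl that reaches from the pivot to the teeth of the level ratchet wheel under the crank. It lies 67 to 69 mm above the bench in a tooth gap, and some 100 mm up when clear; the teeth's tops are at 79 mm.
- cover_grip (a point): Middle of the cover's black handle bar (110 mm long along this frame's y, 12 mm by 12 mm thick, its middle 35 mm over the plate's upper face). The cover is a loose flat aluminium plate 214 mm square, 6 mm thick, 0.4 kg; this point lies over its centre, 38 mm above its underside. At the start it lies on the raised tray's rim.
- jar1_mid (a point): Centre (half-way up) of a closed sample jar, round, 56 mm thick, 66 mm tall, about 0.18 kg, clear with white cap and paper band, z up through the cap; one of up to four alike (absent ones read None).
- jar2_mid (a point): Centre (half-way up) of a closed sample jar, round, 56 mm thick, 66 mm tall, about 0.18 kg, clear with white cap and paper band, z up through the cap; one of up to four alike (absent ones read None).
- jar3_mid (a point): Centre (half-way up) of a closed sample jar, round, 56 mm thick, 66 mm tall, about 0.18 kg, clear with white cap and paper band, z up through the cap; one of up to four alike (absent ones read None).
- jar4_mid (a point): Centre (half-way up) of a closed sample jar, round, 56 mm thick, 66 mm tall, about 0.18 kg, clear with white cap and paper band, z up through the cap; one of up to four alike (absent ones read None).
- spray_bottle: Bystander: amber bottle 60 mm thick, 150 mm tall, black cap; origin at its underside's centre. Leave it.
- dust_brush: Bystander: dusting brush lying on the bench, about 200 mm long along x; origin at its underside. Leave it.
- kit_case: Bystander: closed black case 80 x 130 x 60 mm; origin at its underside's centre. Leave it.
Things that resemble listed ones, but are neither listed nor needed, are in the scene too. Leave any red or turquoise look-alike of the part that bears jar4_mid alone.

How it is judged (in metres and radians):
On the way, in this order (a step that is already met when the one before it is completed fails the run):
1. the cover lies flat on the bench, the tray still raised (height (world z) of cover_grip between 0.03 and 0.046 m and angle between cover_grip's own z axis and vertical below 0.08 rad and value of joint tray below 0.012 m), for 0.2 s.
2. every jar stands upright on the tray, the tray still raised (x of jar1_mid in the frame of tray_floor between -0.07 and 0.07 m and y of jar1_mid in the frame of tray_floor between -0.07 and 0.07 m and z of jar1_mid in the frame of tray_floor between 0.025 and 0.042 m and angle between each of jar1_mid, jar2_mid, jar3_mid, jar4_mid's own z axis and vertical below 0.15 rad and x of jar2_mid in the frame of tray_floor between -0.07 and 0.07 m and y of jar2_mid in the frame of tray_floor between -0.07 and 0.07 m and z of jar2_mid in the frame of tray_floor between 0.025 and 0.042 m and x of jar3_mid in the frame of tray_floor between -0.07 and 0.07 m and y of jar3_mid in the frame of tray_floor between -0.07 and 0.07 m and z of jar3_mid in the frame of tray_floor between 0.025 and 0.042 m and x of jar4_mid in the frame of tray_floor between -0.07 and 0.07 m and y of jar4_mid in the frame of tray_floor between -0.07 and 0.07 m and z of jar4_mid in the frame of tray_floor between 0.025 and 0.042 m and value of joint tray below 0.012 m), for 0.2 s.
3. the pawl lever is thrown over to release, the tray still raised (value of joint lever above 0.5 rad and value of joint tray below 0.012 m), for 0.2 s.
4. the tray has been let down fully into the case (value of joint tray above 0.115 m and velocity of joint crank below 0.3 rad/s), for 0.2 s.
5. the pawl lever is thrown back, pawl on the ratchet (value of joint lever below 0.1 rad), for 0.2 s.
At the end, for the whole second after the job is handed in: Tray down at least 115 mm and still, lever within 0.1 rad of its start, each present jar upright (0.15 rad) on the tray floor, centre within 70 mm of the tray centre along each side, cover flat on the case rim within 14 mm of centre and 0.14 rad of square (value of joint tray above 0.115 m and value of joint lever below 0.1 rad and x of jar1_mid in the frame of tray_floor between -0.07 and 0.07 m and y of jar1_mid in the frame of tray_floor between -0.07 and 0.07 m and z of jar1_mid in the frame of tray_floor between 0.025 and 0.042 m and angle between each of jar1_mid, jar2_mid, jar3_mid, jar4_mid's own z axis and vertical below 0.15 rad and x of jar2_mid in the frame of tray_floor between -0.07 and 0.07 m and y of jar2_mid in the frame of tray_floor between -0.07 and 0.07 m and z of jar2_mid in the frame of tray_floor between 0.025 and 0.042 m and x of jar3_mid in the frame of tray_floor between -0.07 and 0.07 m and y of jar3_mid in the frame of tray_floor between -0.07 and 0.07 m and z of jar3_mid in the frame of tray_floor between 0.025 and 0.042 m and x of jar4_mid in the frame of tray_floor between -0.07 and 0.07 m and y of jar4_mid in the frame of tray_floor between -0.07 and 0.07 m and z of jar4_mid in the frame of tray_floor between 0.025 and 0.042 m and horizontal distance between cover_grip and case_top below 0.014 m and z of cover_grip in the frame of case_top between 0.033 and 0.044 m and angle between cover_grip's own z axis and vertical below 0.05 rad and (angle between the x axis of cover_grip and the x axis of case_top, either way round below 0.14 rad or angle between the x axis of cover_grip and the y axis of case_top, either way round below 0.14 rad) and velocity of joint crank below 0.2 rad/s); the robot touches nothing.
It fails at once if the crank runs away (faster than 3 rad/s towards down) (velocity of joint crank above 3 rad/s).
It fails at once if the spray bottle is moved by more than 30 mm (distance of spray_bottle from where it was at the start of the episode above 0.03 m).
It fails at once if the dust brush is moved by more than 30 mm (distance of dust_brush from where it was at the start of the episode above 0.03 m).
It fails at once if the kit case is moved by more than 30 mm (distance of kit_case from where it was at the start of the episode above 0.03 m).
Of jar1, jar2, jar3, jar4 only 2 to 4 are there at a start; the rules pass over those that are not, and their reading is None.
At some moment in a run one of cover may be knocked a few centimetres aside while the robot is not near it.
It also fails if it takes over 210 s, if anything falls off the work surface, if the arm or the gripper's body presses on something with over 40 N, if the wrist force passes 120 N, or if a joint passes its speed limit or range.

## Working session

There is one attempt and no reset: what is moved stays moved. The work goes in short steps, Python scripts to look and compute and a tool call to move; the robot and the scene stay as the last step left them, time stands still between calls to the robot, and variables do not carry over. Pictures are saved under pics/ and viewed, at most 14 in all, crops included, and the job is handed in when it is done.

Besides the shell and the picture viewer there is one more tool, called after "Request:" as name(argument=value, ...) on one line, values as JSON. play_rows: Moves the arm, as the interface text tells. Its arguments: {"type":"object","properties":{"motion":{"type":"array","items":{"type":"array","items":{"type":"array","items":{"type":"number"}}}},"jaw":{"type":"number"},"squeeze":{"type":"number"}},"required":["motion"]}

```bash
mkdir -p pics; ls; python3 - <<'E'
from bench import sensors, optics, job, r
import cv2,numpy as np
print(sensors.sense(), r.pinch_z)
for n in ("scene","top"):
    s=optics.snapshot(n); cv2.imwrite(f"pics/{n}0.png",cv2.resize(s["pixels"][:,:,::-1],(800,600),interpolation=cv2.INTER_CUBIC))
    np.savez(f"{n}0.npz",**s); print(n,s["mtx"],s["R"],s["t"])
s=optics.snapshot("wrist");print(s["T_tool_cam"],s["mtx"])
E
```

```text
pics
{'time': 0.0, 'joint_pos': array([ 7.09682022e+01,  7.51633616e+00,  8.53295982e+01,  1.29655493e-03,
        8.72617066e+01, -4.89160952e+00]), 'qd': array([ 0.00414962,  0.01154637, -0.08205867,  0.03358308,  0.09607956,
       -0.06953234]), 'joint_efforts': array([ 9.02572938e-04, -5.69372463e+01, -5.00573730e+01, -1.72401860e-04,
        1.43477219e-02,  1.29587466e-06]), 'tool_pos': array([146.33418929, 581.25806998, 202.8286255 ]), 'tcp_rot': array([-1.79892862e+02, -1.04688872e-02,  1.65859739e+02]), 'ft_force': array([-0.24363875, -0.8948227 ,  0.66362825]), 'wrist_torque': array([ 0.00101166, -0.02501268, -0.03530512]), 'grip_force': 0.0, 'finger_gap': 85.14860873895257} 18.700000000000003
scene [[347.47177402   0.         250.96415426]
 [  0.         347.47177402 192.96230944]
 [  0.           0.           1.        ]] [[ 0.06552158  0.99782213 -0.00761083]
 [ 0.85205473 -0.05991619 -0.5200123 ]
 [-0.51933579  0.02758718 -0.85412486]] [ -68.84728343 -400.47780669 1467.84073941]
top [[456.28834726   0.         258.17482043]
 [  0.         456.28834726 194.30455413]
 [  0.           0.           1.        ]] [[ 0.00445665 -0.99998864 -0.00169167]
 [-0.99256919 -0.00421786 -0.12160846]
 [ 0.12159994  0.00222106 -0.99257671]] [  33.06364806  577.23064263 1516.96261606]
[[-4.76839737e-04 -9.60565261e-01 -2.78054225e-01  7.06429192e+01]
 [ 9.99999884e-01 -4.77355171e-04 -6.58464649e-05  1.40141398e-01]
 [-6.94807955e-05 -2.78054225e-01  9.60565377e-01 -1.69347874e+02]
 [ 0.00000000e+00  0.00000000e+00  0.00000000e+00  1.00000000e+00]] [[330.09890801   0.         254.25807367]
 [  0.         330.09890801 193.89435047]
 [  0.           0.           1.        ]]
```

View pics/scene0.png

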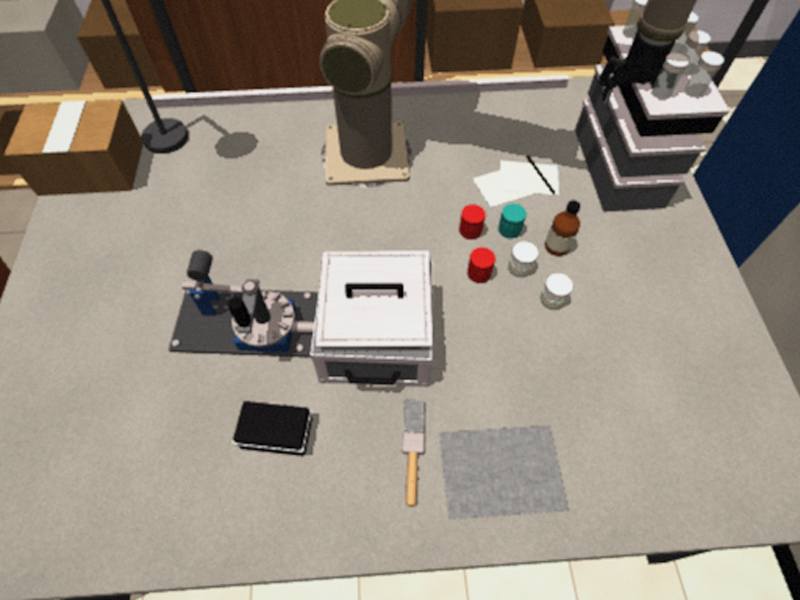

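View pics/top0.png

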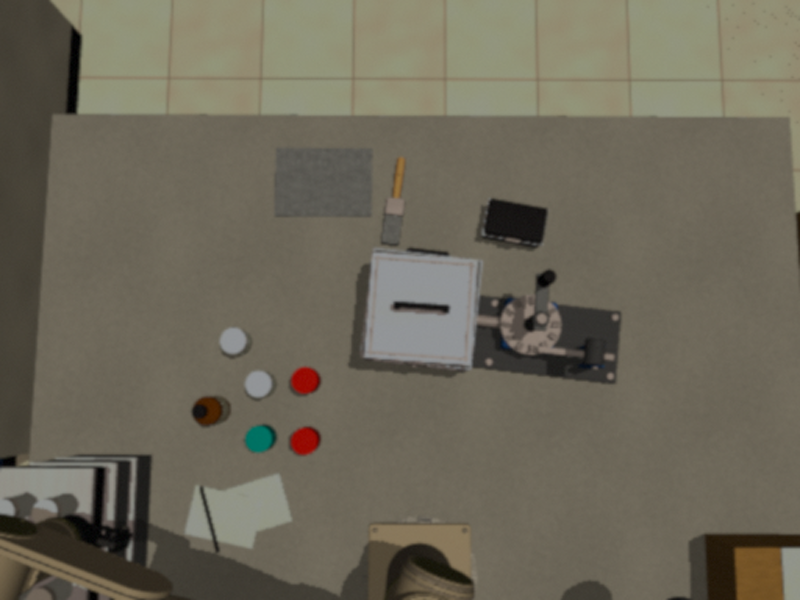

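The scene shows the cover on the raised tray (handle at scene (375,290), top (421,307)). The winch is on the -y side with its knob at top (546,277) and lever head at top (594,350). Two white jars stand at top (233,341) and (258,384), near red and turquoise look-alikes and the amber bottle.

```bash
cat > h.py <<'E'
import numpy as np,cv2,sys
from scipy.spatial.transform import Rotation as Ro
from bench import sensors, optics, job, r
def snap(n):
    st=sensors.sense(); s=optics.snapshot(n)
    if n=="wrist":
        T=np.eye(4);T[:3,:3]=Ro.from_euler("xyz",st["tcp_rot"],degrees=True).as_matrix();T[:3,3]=st["tool_pos"]
        W=T@s["T_tool_cam"];s["R"]=W[:3,:3].T;s["t"]=-W[:3,:3].T@W[:3,3]
    return s
def ray(s,p):
    d=s["R"].T@np.linalg.solve(s["mtx"],[p[0],p[1],1.]);return -s["R"].T@s["t"],d
def onz(s,p,z):
    c,d=ray(s,p);return c+d*(z-c[2])/d[2]
def tri(rays):
    A=0;b=0
    for c,d in rays:
        d=d/np.linalg.norm(d);M=np.eye(3)-np.outer(d,d);A=A+M;b=b+M@c
    return np.linalg.solve(A,b)
def proj(s,X):
    q=s["mtx"]@(s["R"]@np.array(X,float)+s["t"]);return q[:2]/q[2]
def save(s,name,crop=None,k=1):
    im=s["pixels"][:,:,::-1]
    if crop: x0,y0,x1,y1=crop;im=im[y0:y1,x0:x1]
    cv2.imwrite("pics/"+name,cv2.resize(im,None,fx=k,fy=k,interpolation=cv2.INTER_CUBIC))
def blobs(m,amin=20):
    n,l,st,c=cv2.connectedComponentsWithStats(m.astype(np.uint8))
    return [(st[i].tolist(),c[i].round(1).tolist(),cv2.minAreaRect(np.argwhere(l==i)[:,::-1].astype(np.float32))) for i in range(1,n) if st[i][4]>=amin]
def go(x,y,z,yaw,st=None):
    """row from present measured pose to TCP x,y,z (mm) with yaw (deg), tool down"""
    st=st or sensors.sense();R=Ro.from_euler("xyz",st["tcp_rot"],degrees=True)
    d=R.inv().apply(np.array([x,y,z])-st["tool_pos"])/10
    return np.r_[d,(R.inv()*Ro.from_euler("xyz",[180,0,yaw],degrees=True)).as_rotvec(degrees=True)].round(2)
E
python3 - <<'E'
from h import *
S={n:dict(np.load(n+"0.npz")) for n in("scene","top")}
def show(n,x0,y0,x1,y1,f,tag,zs,amin=15):
    s=S[n];p=s["pixels"].astype(int);m=np.zeros(p.shape[:2],bool)
    m[y0:y1,x0:x1]=f(p[y0:y1,x0:x1])
    for st,c,re in blobs(m,amin):
        print(tag,n,st,c,[np.round(q,1).tolist() for q in re[:2]],round(re[2],1),[onz(s,c,z).round(0)[:2].tolist() for z in zs])
k=.64
dark=lambda p:p.max(2)<45
show("top",240,185,300,205,dark,"handle",[193,199])
show("scene",215,175,265,195,dark,"handle",[193,199])
show("top",335,165,365,185,dark,"knob",[249])
show("top",370,210,392,240,lambda p:p.max(2)<55,"lever",[190])
white=lambda p:(p.min(2)>120)
show("top",130,200,185,260,white,"jar",[66])
show("scene",320,150,370,200,white,"jar",[66])
show("top",300,185,400,248,lambda p:p.max(2)<75,"base",[10])
show("top",230,150,310,240,lambda p:p.min(2)>115,"cover",[161])
show("scene",195,155,280,225,lambda p:p.min(2)>160,"cover",[161])
save(S["top"],"t1.png",(300,150,410,250),7)
save(S["scene"],"s1.png",(100,150,220,240),6)
E
```

```text
handle top [253, 194, 34, 6, 81] [269.2, 195.8] [[269.5, 196.0], [33.1, 3.0]] 5.4 [[553.0, 2.0], [553.0, 2.0]]
handle scene [222, 182, 36, 8, 137] [239.4, 183.9] [[239.5, 185.5], [7.0, 35.0]] 90.0 [[557.0, 0.0], [561.0, 0.0]]
knob top [344, 173, 11, 11, 89] [348.8, 178.3] [[349.0, 178.0], [10.0, 10.0]] 90.0 [[599.0, -231.0]]
lever top [370, 210, 22, 30, 573] [380.0, 223.6] [[380.5, 224.5], [29.0, 21.0]] 90.0 [[470.0, -335.0]]
jar top [141, 210, 16, 16, 210] [148.6, 217.4] [[148.5, 217.5], [15.0, 15.0]] 90.0 [[495.0, 398.0]]
jar top [157, 237, 17, 17, 217] [164.9, 245.2] [[164.8, 245.3], [15.6, 16.3]] 45.0 [[403.0, 342.0]]
jar scene [320, 150, 50, 50, 1895] [342.8, 176.2] [[344.5, 174.5], [49.0, 49.0]] 90.0 [[468.0, 351.0]]
jar scene [350, 191, 10, 3, 15] [353.7, 192.3] [[354.4, 192.4], [9.1, 1.9]] 7.1 [[534.0, 374.0]]
base top [306, 188, 29, 16, 237] [317.4, 194.9] [[319.9, 195.6], [14.6, 28.2]] 86.6 [[579.0, -169.0]]
base top [303, 195, 94, 51, 2610] [357.2, 222.4] [[350.0, 217.2], [91.6, 46.7]] 6.7 [[485.0, -304.0]]
base top [334, 197, 15, 15, 101] [340.2, 206.1] [[342.2, 205.8], [11.3, 16.3]] 45.0 [[540.0, -247.0]]
cover top [233, 161, 73, 73, 4392] [269.6, 197.1] [[270.4, 196.6], [70.1, 69.0]] 4.4 [[553.0, -0.0]]
cover scene [195, 155, 82, 70, 4518] [235.9, 189.9] [[235.5, 189.5], [69.0, 81.0]] 90.0 [[557.0, -12.0]]
cover scene [276, 161, 4, 21, 42] [277.7, 171.0] [[277.5, 171.0], [20.0, 3.0]] 90.0 [[497.0, 121.0]]
```

View pics/t1.png

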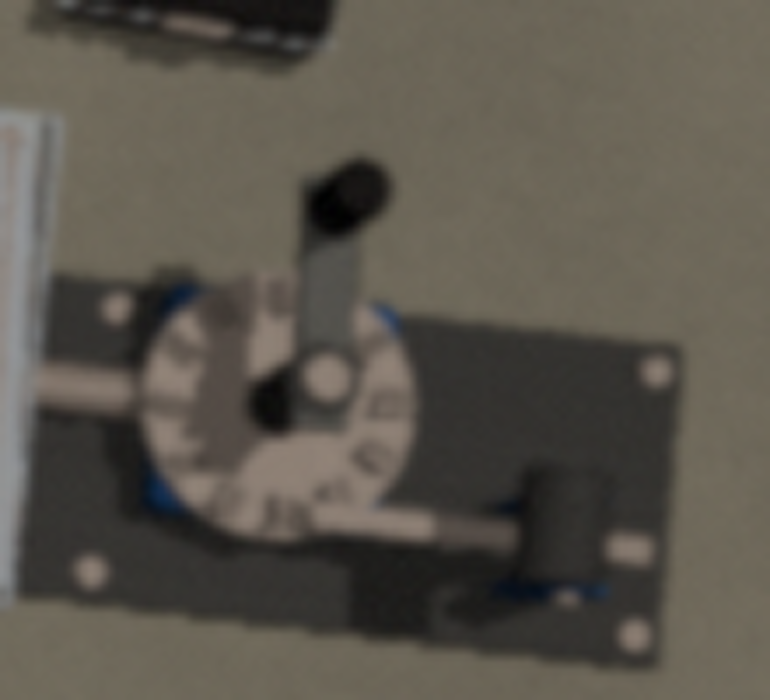

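View pics/s1.png

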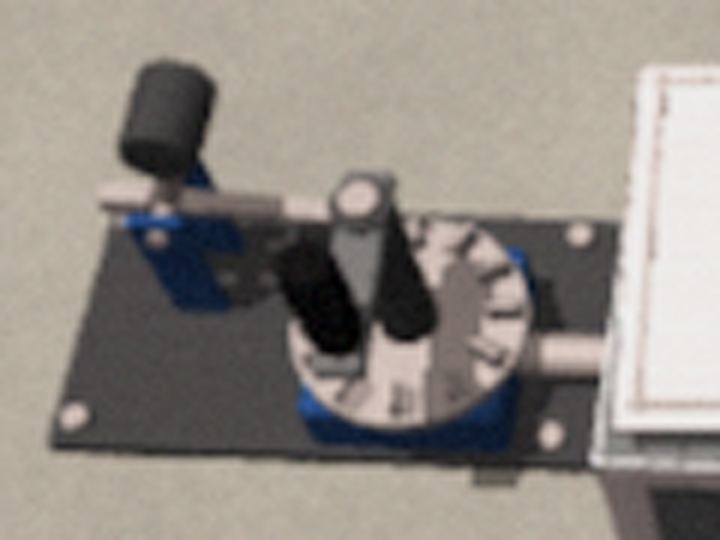

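The close-ups show the crank hub at top px (346.4,203.9) and scene px (159.7,182.8), and the knob top at top px (351.8,177). They also show four base screws and the lever roller at about top (380.7,225) and scene (128,169.7).

```bash
python3 - <<'E'
from h import *
S={n:dict(np.load(n+"0.npz")) for n in("scene","top")}
t=lambda x,y:(300+x/7-.5,150+y/7-.5); s=lambda x,y:(100+x/6-.5,150+y/6-.5)
T=S["top"];C=S["scene"]
def both(a,b,nm):
    X=tri([ray(T,t(*a)),ray(C,s(*b))]);print(nm,X.round(1));return X
hub=both((325,377),(358,197),"hub")
kn=both((363,188),(300,248),"knobtop")
both((565,525),(168,118),"leverhead")
for a,b in (((117,308),(551,434)),((90,571),(580,233)),((656,372),(75,415))): both(a,b,"screw")
sc=np.array([onz(T,t(*q),8) for q in((117,308),(90,571),(656,372),(634,636))]);print(sc.round(1))
d=sc[0]-sc[2]; e=sc[0]-sc[1]
print("yaw from screws",np.degrees(np.arctan2(-d[0],d[1])),np.degrees(np.arctan2(e[1],e[0])))
kt=onz(T,t(363,188),249);print("kt",kt)
for name,z in (("hub",185),("hub",195)):print(onz(T,t(325,377),z))
for ps in (-3,-4,-5,-6):
    c,si=np.cos(np.radians(ps)),np.sin(np.radians(ps));R=np.array([[c,-si],[si,c]])
    Cc=kt[:2]-R@[75,-235];print(ps,"case",Cc.round(1),"axis",(Cc+R@[0,-235]).round(1),"lever",(Cc+R@[-52,-370]).round(1),"head0",(Cc+R@[-52,-370+23.6]).round(1))
# case rim corners in top? cover handle
for n,se,c in (("top",T,(269.5,196.)),("scene",C,(239.4,183.9))):print(n,onz(se,c,199))
m=(T["pixels"].max(2)<45);m[:192]=0;m[203:]=0;m[:,:240]=0;m[:,300:]=0
p=np.argwhere(m)[:,::-1].astype(float);W=np.array([onz(T,q,199)[:2] for q in p]);v=np.linalg.svd(W-W.mean(0))[2][0];print("handle",W.mean(0),np.degrees(np.arctan2(-v[0]*np.sign(v[1]),abs(v[1]))))
E
```

```text
hub [ 531.8 -234.3  188.5]
knobtop [ 604.  -238.5  258.1]
leverhead [ 468.2 -339.3  176.4]
screw [ 582.6 -164.7   20.9]
screw [ 453.7 -150.4   21.8]
screw [ 552.3 -427.9   20.4]
[[ 584.1 -165.3    8. ]
 [ 454.3 -150.6    8. ]
 [ 553.4 -430.7    8. ]
 [ 423.7 -415.9    8. ]]
yaw from screws -6.593642285701718 -6.43621747691346
kt [ 605.27571515 -238.90352474  249.        ]
[ 531.94546537 -233.64991057  185.        ]
[ 530.91297939 -231.73914551  195.        ]
-3 case [ 5.427e+02 -3.000e-01] axis [ 530.4 -235. ] lever [ 471.4 -367.1] head0 [ 472.6 -343.5]
-4 case [546.9   0.8] axis [ 530.5 -233.7] lever [ 469.2 -364.7] head0 [ 470.8 -341.2]
-5 case [551.    1.7] axis [ 530.6 -232.4] lever [ 467.  -362.3] head0 [ 469.  -338.8]
-6 case [555.3   2.6] axis [ 530.7 -231.1] lever [ 464.9 -359.9] head0 [ 467.3 -336.4]
top [551.97684426   0.77220574 199.        ]
scene [5.60658931e+02 1.22921186e-01 1.99000000e+02]
handle [552.54107876   1.58688504] -3.9799964680753033
```

```bash
cat >> h.py <<'E'
def plan(wps,start=None,vmax=45,wmax=8):
    """wps: (x,y,z,yaw[,nrows]); prints calls of interpolated rows (cm,deg) from the measured pose"""
    st=sensors.sense();p=np.array(st["tool_pos"]);yaw=st["tcp_rot"][2];R0=Ro.from_euler("xyz",st["tcp_rot"],degrees=True)
    for w in wps:
        q=np.array(w[:3],float);dy=(w[3]-yaw+180)%360-180
        n=w[4] if len(w)>4 else int(max(1,np.ceil(np.linalg.norm(q-p)/vmax),np.ceil(abs(dy)/wmax)))
        i=0
        while i<n:
            k=min(5,n-i);rows=[]
            for j in range(1,k+1):
                f=(i+j)/n;P=p+(q-p)*f;R=Ro.from_euler("xyz",[180,0,yaw+dy*f],degrees=True)
                rows.append(np.r_[R0.inv().apply(P-(p+(q-p)*(i/n) if i else P0(p)))/10,(R0.inv()*R).as_rotvec(degrees=True)].round(1).tolist())
            i+=k;R0=R;print([[ [v+0.0 for v in x] for x in rows]])
        p=q;yaw=w[3]
def P0(p):return p
E
python3 - <<'E'
from h import *
plan([(150,570,300,160,3),(553,2,300,86),(553,2,225,86,3)])
E
```

```text
[[[-0.2, -0.3, -3.2, -0.1, 0.0, 2.0], [-0.4, -0.7, -6.5, -0.1, 0.0, 3.9], [-0.6, -1.0, -9.7, -0.1, 0.0, 5.9]]]
[[[-3.6, -2.5, 0.0, 0.0, 0.0, 4.6], [-7.2, -4.9, 0.0, 0.0, 0.0, 9.2], [-10.7, -7.4, 0.0, 0.0, 0.0, 13.9], [-14.3, -9.9, 0.0, 0.0, 0.0, 18.5], [-17.9, -12.4, 0.0, 0.0, 0.0, 23.1]]]
[[[-4.3, -0.9, 0.0, 0.0, 0.0, 4.6], [-8.5, -1.7, 0.0, 0.0, 0.0, 9.3], [-12.8, -2.6, 0.0, 0.0, 0.0, 13.9], [-17.1, -3.5, 0.0, 0.0, 0.0, 18.5], [-21.3, -4.3, 0.0, 0.0, 0.0, 23.1]]]
[[[-4.3, 0.9, 0.0, 0.0, 0.0, 4.6], [-8.5, 1.8, 0.0, 0.0, 0.0, 9.3], [-12.8, 2.6, 0.0, 0.0, 0.0, 13.9], [-17.1, 3.5, 0.0, 0.0, 0.0, 18.5], [-21.3, 4.4, 0.0, 0.0, 0.0, 23.1]]]
[[[-3.6, 2.5, 0.0, 0.0, 0.0, 4.6]]]
[[[0.0, 0.0, 2.5, 0.0, 0.0, 0.0], [0.0, 0.0, 5.0, 0.0, 0.0, 0.0], [0.0, 0.0, 7.5, 0.0, 0.0, 0.0]]]
```

Request:
play_rows(motion=[[[-0.2, -0.3, -3.2, 0, 0, 2.0], [-0.4, -0.7, -6.5, -0.1, 0, 3.9], [-0.6, -1.0, -9.7, -0.1, 0, 5.9]]], jaw=1)

```text
time: 0.45
tool_pos: [149.8, 570.1, 301.5]
tcp_rot: [180.0, -0.0, 159.9]
ft_force: [0.3, 0.6, 0.4]
finger_gap: 85.8
grip_force: 0.0
```

Request:
play_rows(motion=[[[-3.6, -2.5, 0, 0, 0, 4.6], [-7.2, -4.9, 0, 0, 0, 9.2], [-10.7, -7.4, 0, 0, 0, 13.9], [-14.3, -9.9, 0, 0, 0, 18.5], [-17.9, -12.4, 0, 0, 0, 23.1]]])

```text
time: 0.95
tool_pos: [276.1, 391.3, 300.4]
tcp_rot: [179.9, -0.0, 136.7]
ft_force: [0.4, 0.5, -0.6]
finger_gap: 85.7
grip_force: 0.0
```

Request:
play_rows(motion=[[[-4.3, -0.9, 0, 0, 0, 4.6], [-8.5, -1.7, 0, 0, 0, 9.3], [-12.8, -2.6, 0, 0, 0, 13.9], [-17.1, -3.5, 0, 0, 0, 18.5], [-21.3, -4.3, 0, 0, 0, 23.1]]])

```text
time: 1.45
tool_pos: [402.2, 214.1, 300.3]
tcp_rot: [179.9, -0.1, 113.6]
ft_force: [1.3, 0.1, 0.2]
finger_gap: 85.5
grip_force: 0.0
```

Request:
play_rows(motion=[[[-4.3, 0.9, 0, 0, 0, 4.6], [-8.5, 1.8, 0, 0, 0, 9.3], [-12.8, 2.6, 0, 0, 0, 13.9], [-17.1, 3.5, 0, 0, 0, 18.5], [-21.3, 4.4, 0, 0, 0, 23.1]]])

```text
time: 1.95
tool_pos: [528.4, 36.8, 300.0]
tcp_rot: [180.0, -0.1, 90.5]
ft_force: [0.4, 0.2, -0.1]
finger_gap: 85.6
grip_force: 0.0
```

Request:
play_rows(motion=[[[-3.6, 2.5, 0, 0, 0, 4.6], [-3.6, 2.5, 0, 0, 0, 4.6]]])

```text
time: 2.15
tool_pos: [554.5, -1.5, 298.5]
tcp_rot: [-179.9, -0.0, 85.6]
ft_force: [-0.9, 0.9, -0.8]
finger_gap: 85.6
grip_force: 0.0
```

```bash
python3 - <<'E'
from h import *
st=sensors.sense();print(st["tool_pos"],st["tcp_rot"],st["time"])
w=snap("wrist");T=snap("top");save(T,"top1.png",(0,0,512,384),1.5);np.savez("top1.npz",**T);np.savez("w1.npz",**w)
p=w["pixels"];m=p.max(2)<45
for b in blobs(m,150):
    if 195<b[1][1]<1e9:print(b)
for z in (193,199):print(z,proj(w,(553,1,z)))
save(w,"w1.png")
E
```

```text
[554.49374162  -1.52322194 298.45455476] [-1.79913344e+02 -1.13214739e-02  8.56348862e+01] 2.15
([375, 233, 61, 24, 437], [398.0, 239.7], ((403.2891540527344, 238.89334106445312), (22.82925033569336, 59.73774337768555), 76.46414184570312))
([0, 243, 512, 141, 36173], [264.7, 337.2], ((255.5, 313.0), (140.0, 511.0), 90.0))
193 [252.51226037 181.43440879]
199 [252.478066   183.15021828]
```

View pics/top1.png

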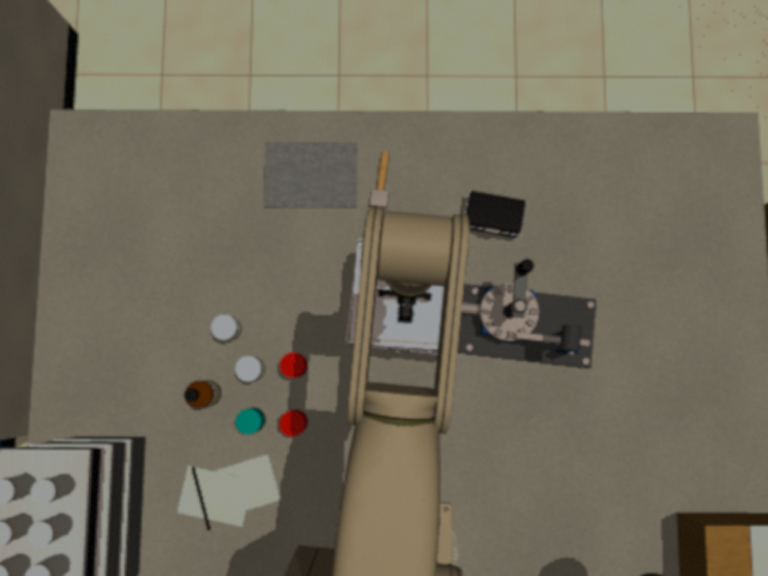

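View pics/w1.png

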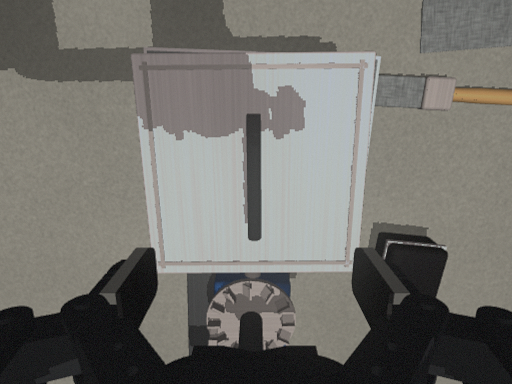

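```bash
python3 - <<'E'
from h import *
w=dict(np.load("w1.npz"))
for p in ((254,114),(254.5,240)):print(onz(w,p,199))
plan([(554,3,176,86,4),(554,3,176,86,3),(554,3,250,86,4),(600,250,250,86,8),(600,250,60,86,5),(600,250,23,86,4),(600,250,23,86,3),(600,250,120,86,3)])
E
```

```text
[558.61097955  57.20812165 199.        ]
[550.74065398 -50.71533852 199.        ]
[[[0.0, 0.0, 3.1, -0.1, -0.1, 0.0], [0.0, 0.1, 6.2, -0.1, -0.1, 0.0], [0.1, 0.1, 9.2, -0.1, -0.1, 0.0], [0.1, 0.1, 12.3, -0.1, -0.1, 0.0]]]
[[[0.0, 0.0, 0.0, 0.0, 0.0, 0.0], [0.0, 0.0, 0.0, 0.0, 0.0, 0.0], [0.0, 0.0, 0.0, 0.0, 0.0, 0.0]]]
[[[0.0, 0.0, -1.8, 0.0, 0.0, 0.0], [0.0, 0.0, -3.7, 0.0, 0.0, 0.0], [0.0, 0.0, -5.5, 0.0, 0.0, 0.0], [0.0, 0.0, -7.4, 0.0, 0.0, 0.0]]]
[[[3.1, 0.4, 0.0, 0.0, 0.0, 0.0], [6.2, 0.7, 0.0, 0.0, 0.0, 0.0], [9.4, 1.1, 0.0, 0.0, 0.0, 0.0], [12.5, 1.4, 0.0, 0.0, 0.0, 0.0], [15.6, 1.8, 0.0, 0.0, 0.0, 0.0]]]
[[[3.1, 0.4, 0.0, 0.0, 0.0, 0.0], [6.2, 0.7, 0.0, 0.0, 0.0, 0.0], [9.4, 1.1, 0.0, 0.0, 0.0, 0.0]]]
[[[0.0, 0.0, 3.8, 0.0, 0.0, 0.0], [0.0, 0.0, 7.6, 0.0, 0.0, 0.0], [0.0, 0.0, 11.4, 0.0, 0.0, 0.0], [0.0, 0.0, 15.2, 0.0, 0.0, 0.0], [0.0, 0.0, 19.0, 0.0, 0.0, 0.0]]]
[[[0.0, 0.0, 0.9, 0.0, 0.0, 0.0], [0.0, 0.0, 1.8, 0.0, 0.0, 0.0], [0.0, 0.0, 2.8, 0.0, 0.0, 0.0], [0.0, 0.0, 3.7, 0.0, 0.0, 0.0]]]
[[[0.0, 0.0, 0.0, 0.0, 0.0, 0.0], [0.0, 0.0, 0.0, 0.0, 0.0, 0.0], [0.0, 0.0, 0.0, 0.0, 0.0, 0.0]]]
[[[0.0, 0.0, -3.2, 0.0, 0.0, 0.0], [0.0, 0.0, -6.5, 0.0, 0.0, 0.0], [0.0, 0.0, -9.7, 0.0, 0.0, 0.0]]]
```

Request:
play_rows(motion=[[[0, 0, 3.1, 0, 0, 0], [0, 0, 6.2, 0, 0, 0], [0, 0.1, 9.2, 0, 0, 0], [0, 0.1, 12.3, 0, 0, 0]]])

```text
time: 2.65
tool_pos: [553.7, 4.6, 176.5]
tcp_rot: [179.9, -0.1, 86.2]
ft_force: [0.2, 0.4, 0.7]
finger_gap: 85.1
grip_force: 0.0
```

Request:
play_rows(motion=[[[0, 0, 0, 0, 0, 0], [0, 0, 0, 0, 0, 0], [0, 0, 0, 0, 0, 0], [0, 0, 0, 0, 0, 0], [0, 0, 0, 0, 0, 0]]], jaw=0, squeeze=60)

```text
time: 3.15
tool_pos: [555.1, 3.0, 178.9]
tcp_rot: [179.8, -0.1, 86.1]
ft_force: [-0.9, 0.3, 0.7]
finger_gap: 12.5
grip_force: 0.0
```

Request:
play_rows(motion=[[[0, 0, -1, 0, 0, 0], [0, 0, -2.5, 0, 0, 0], [0, 0, -4.5, 0, 0, 0], [0, 0, -6.5, 0, 0, 0], [0, 0, -8, 0, 0, 0]]])

```text
time: 3.65
tool_pos: [554.9, 2.8, 260.4]
tcp_rot: [179.8, -0.1, 86.1]
ft_force: [0.5, -0.1, 0.0]
finger_gap: 0.1
grip_force: 0.0
```

Request:
play_rows(motion=[[[0, 0, 0, 0, 0, 0], [0, 0, 0, 0, 0, 0], [0, 0, 0, 0, 0, 0], [0, 0, 0, 0, 0, 0], [0, 0, 0, 0, 0, 0]]], jaw=1)

```text
time: 4.15
tool_pos: [553.7, 2.9, 256.2]
tcp_rot: [-179.9, -0.1, 86.1]
ft_force: [-0.2, 0.5, -0.2]
finger_gap: 72.2
grip_force: 0.0
```

```bash
python3 - <<'E'
from h import *
st=sensors.sense();print(st["tool_pos"],st["tcp_rot"],st["finger_gap"])
w=snap("wrist");save(w,"w2.png");np.savez("w2.npz",**w)
E
```

```text
[553.68033779   2.94134231 256.15270247] [-1.79929240e+02 -1.00283890e-01  8.60608176e+01] 72.17253855169841
```

View pics/w2.png

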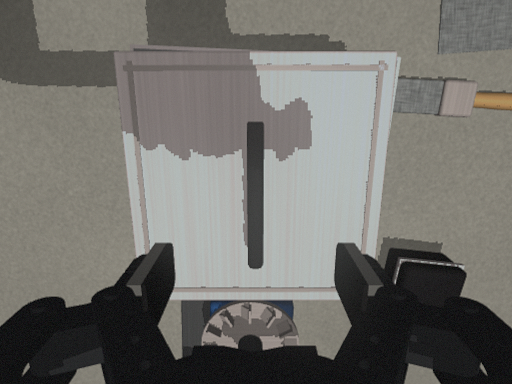

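The wrist view shows the cover unmoved, with the handle from (256,123) to (256,268). The fingers had not finished closing when I lifted, so I'll grip again and hold longer.

Request:
play_rows(motion=[[[0, 0, 2, 0, 0, 0], [0, 0, 5, 0, 0, 0], [0, 0, 8, 0, 0, 0], [0, 0, 8.2, 0, 0, 0]]])

```text
time: 4.6
tool_pos: [551.0, 3.3, 170.1]
tcp_rot: [-179.6, -0.1, 86.1]
ft_force: [-0.3, 0.0, -0.4]
finger_gap: 85.5
grip_force: 0.0
```

Request:
play_rows(motion=[[[0, 0, 0, 0, 0, 0], [0, 0, 0, 0, 0, 0], [0, 0, 0, 0, 0, 0], [0, 0, 0, 0, 0, 0], [0, 0, 0, 0, 0, 0]]], jaw=0, squeeze=60)

```text
time: 5.1
tool_pos: [554.7, 3.0, 176.2]
tcp_rot: [179.9, -0.1, 86.1]
ft_force: [-0.0, -0.0, -0.4]
finger_gap: 12.6
grip_force: 0.0
```

Request:
play_rows(motion=[[[0, 0, 0, 0, 0, 0], [0, 0, 0, 0, 0, 0], [0, 0, 0, 0, 0, 0], [0, 0, 0, 0, 0, 0], [0, 0, 0, 0, 0, 0]]])

```text
time: 5.6
tool_pos: [554.1, 3.0, 175.1]
tcp_rot: [180.0, -0.1, 86.1]
ft_force: [-0.2, 0.1, 0.3]
finger_gap: -0.2
grip_force: 0.0
```

Request:
play_rows(motion=[[[0, 0, -0.5, 0, 0, 0], [0, 0, -2, 0, 0, 0], [0, 0, -4, 0, 0, 0], [0, 0, -6.5, 0, 0, 0], [0, 0, -8, 0, 0, 0]]])

```text
time: 6.1
tool_pos: [555.1, 2.8, 258.8]
tcp_rot: [179.8, -0.1, 86.1]
ft_force: [0.2, 0.0, -0.2]
finger_gap: 0.2
grip_force: 0.0
```

```bash
python3 - <<'E'
from h import *
a=dict(np.load("w1.npz"));b=dict(np.load("w2.npz"))
for p,q in (((254,114),(256,123)),((254.5,240),(256,268))):print(tri([ray(a,p),ray(b,q)]),onz(b,q,199))
st=sensors.sense();print(st["tool_pos"],st["finger_gap"])
w=snap("wrist");save(w,"w3.png");np.savez("w3.npz",**w);save(snap("scene"),"s3.png",(170,120,310,240),5)
E
```

```text
[558.51424227  56.49224021 182.26920127] [558.46137153  57.61035525 199.        ]
[550.88250117 -51.36651768 197.51798   ] [551.11962304 -50.55212804 199.        ]
[555.14239761   2.80372522 258.82282559] 0.1784759789626592
```

View pics/s3.png

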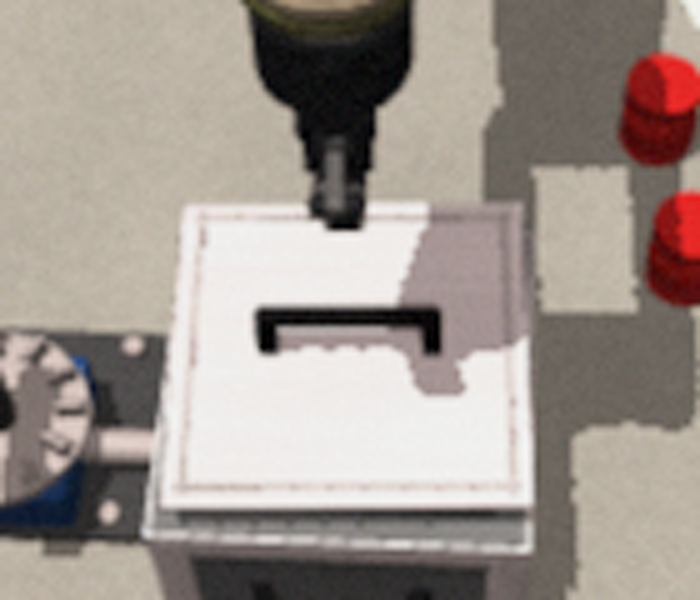

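```bash
python3 - <<'E'
from h import *
C=dict(np.load("scene0.npz"))
for X in ((555,3,259),(555,3,280),(555,3,199),(555,3,193),(558.5,57,199),(551,-51,199),(555,3,161)):print(X,proj(C,X))
w=dict(np.load("w3.npz"));print("tcp in wrist",proj(w,(555,3,259)),"handle",proj(w,(555,3,199)))
E
```

```text
(555, 3, 259) [239.55888478 170.32242116]
(555, 3, 280) [239.28233268 165.8562876 ]
(555, 3, 199) [240.2948942  182.20848653]
(555, 3, 193) [240.36440679 183.33106886]
(558.5, 57, 199) [258.91875064 182.11780295]
(551, -51, 199) [221.67939072 182.15532987]
(555, 3, 161) [240.72359476 189.13171702]
tcp in wrist [254.37666728 231.33611041] handle [253.84736866 199.59953626]
```

View pics/w3.png

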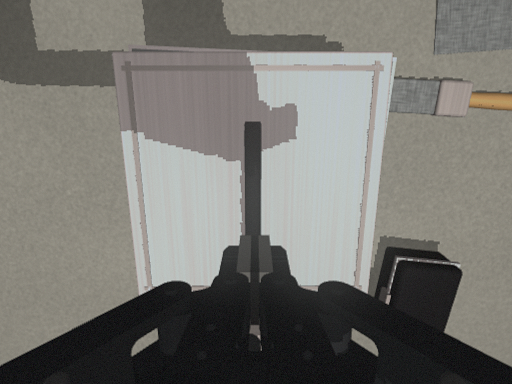

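The wrist and scene views put the shut fingertips about 20 mm above the nominal TCP (scene crop tip row 227, predicted 251). The fingers therefore closed at or above the top of the bar. I'll go about 10 mm lower, which is still safe above the plate if the nominal TCP is right.

Request:
play_rows(motion=[[[0, 0, 0, 0, 0, 0], [0, 0, 0, 0, 0, 0], [0, 0, 0, 0, 0, 0], [0, 0, 0, 0, 0, 0], [0, 0, 0, 0, 0, 0]]], jaw=0.6)

```text
time: 6.7
tool_pos: [553.9, 2.9, 254.5]
tcp_rot: [-180.0, -0.1, 86.1]
ft_force: [0.9, -0.1, -0.6]
finger_gap: 51.2
grip_force: 0.0
```

Request:
play_rows(motion=[[[0, 0, 2, 0, 0, 0], [0, 0, 4.5, 0, 0, 0], [0, 0, 7, 0, 0, 0], [0, 0, 8.5, 0, 0, 0], [0, 0, 9.2, 0, 0, 0]]])

```text
time: 7.2
tool_pos: [553.2, 3.1, 161.2]
tcp_rot: [-179.9, -0.1, 86.1]
ft_force: [0.4, -0.5, -0.2]
finger_gap: 51.0
grip_force: 0.0
```

Request:
play_rows(motion=[[[0, 0, 0, 0, 0, 0], [0, 0, 0, 0, 0, 0], [0, 0, 0, 0, 0, 0], [0, 0, 0, 0, 0, 0], [0, 0, 0, 0, 0, 0]]], jaw=0)

```text
time: 7.7
tool_pos: [555.3, 2.9, 164.9]
tcp_rot: [179.8, -0.1, 86.1]
ft_force: [0.3, 0.6, 7.6]
finger_gap: 9.7
grip_force: 59.3
```

Request:
play_rows(motion=[[[0, 0, 0, 0, 0, 0], [0, 0, 0, 0, 0, 0], [0, 0, 0, 0, 0, 0], [0, 0, 0, 0, 0, 0]]])

```text
time: 8.1
tool_pos: [555.3, 3.0, 164.9]
tcp_rot: [179.8, -0.1, 86.1]
ft_force: [-0.4, -0.5, 6.5]
finger_gap: 9.7
grip_force: 59.3
```

```bash
python3 - <<'E'
from h import *
st=sensors.sense();print(st["tool_pos"],st["tcp_rot"],st["finger_gap"],st["grip_force"],st["ft_force"])
E
```

```text
[555.30697944   2.97254929 164.90834243] [ 1.79805239e+02 -9.48134861e-02  8.60630702e+01] 9.729184748453337 59.30895388126373 [-0.42828875 -0.4985158   6.51661427]
```

Request:
play_rows(motion=[[[0, 0, -0.5, 0, 0, 0], [0, 0, -1.5, 0, 0, 0], [0, 0, -3, 0, 0, 0], [0, 0, -4.5, 0, 0, 0], [0, 0, -6, 0, 0, 0]]])

```text
time: 8.6
tool_pos: [554.5, 2.9, 225.1]
tcp_rot: [179.9, -0.1, 86.1]
ft_force: [0.0, 0.5, -3.2]
finger_gap: 9.4
grip_force: 58.8
```

Request:
play_rows(motion=[[[0, 0, -1.5, 0, 0, 0], [0, 0, -2.5, 0, 0, 0], [0, 0, -3, 0, 0, 0], [0, 0, -3, 0, 0, 0], [0, 0, -3, 0, 0, 0]]])

```text
time: 9.1
tool_pos: [553.9, 2.9, 252.5]
tcp_rot: [-180.0, -0.1, 86.1]
ft_force: [-0.5, 0.4, -4.3]
finger_gap: 9.8
grip_force: 58.8
```

```bash
python3 - <<'E'
from h import *
st=sensors.sense();print(st["tool_pos"],st["tcp_rot"],st["finger_gap"],st["grip_force"],st["ft_force"])
s=snap("scene");w=snap("wrist")
a=cv2.resize(s["pixels"][120:240,170:310],(400,343),interpolation=cv2.INTER_CUBIC);b=cv2.resize(w["pixels"],(400,300))
cv2.imwrite("pics/c4.png",np.vstack([a,b[:255]])[:,:,::-1]);np.savez("w4.npz",**w)
E
```

```text
[553.87876776   2.93257497 252.50921558] [-1.79969720e+02 -9.90534420e-02  8.60607969e+01] 9.816950047173988 58.768524527549744 [-0.53599728  0.44348071 -4.31352957]
```

View pics/c4.png

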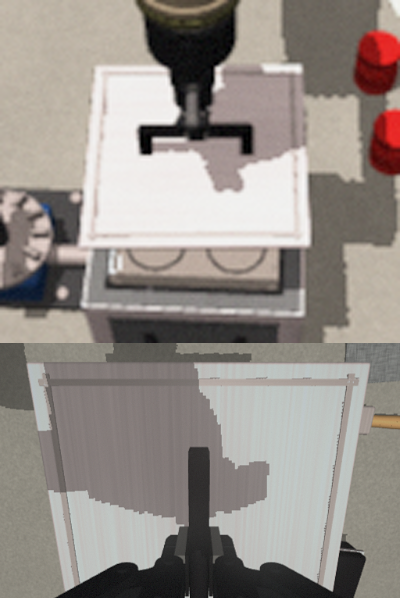

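The cover is held and lifted (c4), gripped mid-bar with the tips at bar level. The empty tray with its ring marks is visible below. Next I carry it to about (600,250).

Request:
play_rows(motion=[[[2, 0.3, 0, 0, 0, 0], [5, 0.7, 0, 0, 0, 0], [9, 1.1, 0, 0, 0, 0], [13, 1.6, 0, 0, 0, 0], [17, 2, 0, 0, 0, 0]]])

```text
time: 9.7
tool_pos: [585.6, 172.4, 252.5]
tcp_rot: [-180.0, -0.1, 86.0]
ft_force: [1.6, -0.3, -3.7]
finger_gap: 9.7
grip_force: 58.8
```

Request:
play_rows(motion=[[[4, 0.4, 0, 0, 0, 0], [7, 0.8, 0, 0, 0, 0], [8, 0.9, 0, 0, 0, 0], [8, 0.9, 2, 0, 0, 0], [8, 0.9, 5, 0, 0, 0]]])

```text
time: 10.2
tool_pos: [601.5, 250.9, 204.9]
tcp_rot: [179.8, -0.2, 86.1]
ft_force: [0.3, -0.3, -3.9]
finger_gap: 9.5
grip_force: 58.9
```

Request:
play_rows(motion=[[[0, 0, 4, 0, 0, 0], [0, 0, 8, 0, 0, 0], [0, 0, 12, 0, 0, 0], [0, 0, 15, 0, 0, 0], [0, 0, 16, 0, 0, 0]]])

```text
time: 10.7
tool_pos: [596.6, 248.8, 38.0]
tcp_rot: [-179.6, 0.1, 86.0]
ft_force: [-1.3, -0.7, -3.6]
finger_gap: 9.7
grip_force: 58.9
```

Request:
play_rows(motion=[[[0, 0, 0, 0, 0, 0], [0, 0, 0, 0, 0, 0], [0, 0, 1, 0, 0, 0], [0, 0, 2, 0, 0, 0], [0, 0, 2, 0, 0, 0]]])

```text
time: 11.2
tool_pos: [599.3, 250.4, 22.1]
tcp_rot: [-179.9, -0.0, 86.1]
ft_force: [-0.6, -0.1, -4.5]
finger_gap: 9.3
grip_force: 58.9
```

Request:
play_rows(motion=[[[0, 0, 0.3, 0, 0, 0], [0, 0, 0.7, 0, 0, 0], [0, 0, 0.9, 0, 0, 0], [0, 0, 0.9, 0, 0, 0], [0, 0, 0.9, 0, 0, 0]]])

```text
time: 11.7
tool_pos: [600.4, 250.7, 14.6]
tcp_rot: [180.0, -0.1, 86.1]
ft_force: [0.6, -0.2, -3.7]
finger_gap: 9.3
grip_force: 58.9
```

Request:
play_rows(motion=[[[0, 0, 0.1, 0, 0, 0], [0, 0, 0.2, 0, 0, 0], [0, 0, 0.3, 0, 0, 0], [0, 0, 0.3, 0, 0, 0]]])

```text
time: 12.1
tool_pos: [600.2, 250.7, 11.4]
tcp_rot: [180.0, -0.1, 86.1]
ft_force: [0.3, 0.3, -4.4]
finger_gap: 9.7
grip_force: 58.9
```

Request:
play_rows(motion=[[[0, 0, 0.1, 0, 0, 0], [0, 0, 0.2, 0, 0, 0], [0, 0, 0.3, 0, 0, 0], [0, 0, 0.3, 0, 0, 0]]])

```text
time: 12.5
tool_pos: [600.5, 250.8, 10.8]
tcp_rot: [180.0, -0.1, 86.1]
ft_force: [-9.7, -3.7, 13.4]
finger_gap: 9.6
grip_force: 61.0
```

Request:
play_rows(motion=[[[0, 0, 0, 0, 0, 0], [0, 0, 0, 0, 0, 0], [0, 0, 0, 0, 0, 0]]], jaw=1)

```text
time: 12.8
tool_pos: [600.7, 250.8, 8.8]
tcp_rot: [179.9, -0.1, 86.1]
ft_force: [-0.4, -0.2, 0.3]
finger_gap: 52.6
grip_force: 0.0
```

Request:
play_rows(motion=[[[0, 0, -3, 0, 0, 0], [0, 0, -7, 0, 0, 0], [0, 0, -12, 0, 0, 0], [0, 0, -17, 0, 0, 0], [0, 0, -20, 0, 0, 0]]])

```text
time: 13.3
tool_pos: [601.9, 250.9, 214.0]
tcp_rot: [179.7, -0.2, 86.1]
ft_force: [0.3, 0.8, 0.2]
finger_gap: 85.3
grip_force: 0.0
```

```bash
python3 - <<'E'
from h import *
st=sensors.sense();print(st["tool_pos"],st["tcp_rot"],st["finger_gap"],st["ft_force"])
T=dict(np.load("top1.npz"));p=T["pixels"].astype(int);R,G,B=p[...,0],p[...,1],p[...,2]
reg=np.zeros(R.shape,bool);reg[200:300,115:220]=1
for n,m,z in (("red",(R>110)&(G<60),66),("turq",(G>70)&(R<50),66),("white",(p.min(2)>120),66),("amber",(R>60)&(B<30)&(G<70)&(G>20),100)):
    for st_,c,re in blobs(m&reg,60):
        if n=="white" and c[1]>260: continue
        print(n,st_,c,onz(T,c,z)[:2].round(1))
w=snap("wrist");c=snap("top");np.savez("top2.npz",**c)
m=(c["pixels"].max(2)<45);
q=proj(c,(600,250,44));print("handle pred",q)
m2=np.zeros_like(m);m2[int(q[1])-25:int(q[1])+25,int(q[0])-30:int(q[0])+30]=1
for b in blobs(m&m2,30):print(b,onz(c,b[1],44))
E
```

```text
[601.9022141  250.93237557 213.97429962] [179.65392458  -0.22779616  86.06297469] 85.28887157584025 [0.28506502 0.8237837  0.19551401]
red [186, 235, 12, 17, 144] [191.7, 242.9] [411.2 253.6]
red [186, 274, 10, 17, 112] [190.4, 282.5] [282.9 255. ]
turq [157, 272, 17, 17, 230] [165.3, 280.4] [289.3 337. ]
white [140, 210, 18, 16, 219] [148.6, 217.5] [494.3 398.4]
white [157, 237, 17, 17, 227] [164.8, 245.2] [403.3 342. ]
amber [125, 255, 16, 17, 159] [134.2, 262.5] [347.5 431.4]
handle pred [194.94893317 187.01360536]
([164, 166, 20, 13, 116], [175.9, 173.7], ((174.61766052246094, 174.52943420410156), (8.403430938720703, 19.72233772277832), 59.03623962402344)) [645.44908779 315.80151089  44.        ]
([173, 177, 16, 22, 207], [179.6, 188.1], ((180.5, 187.5), (21.0, 15.0), 90.0)) [596.06383445 301.95294074  44.        ]
```

```bash
python3 - <<'E'
from h import *
plan([(494,398,160,60,5),(494,398,80,60,3),(494,398,12,60,5)])
E
```

```text
[[[2.8, -2.4, 1.1, 0.6, -0.4, 5.2], [5.5, -4.8, 2.2, 0.6, -0.4, 10.4], [8.3, -7.2, 3.3, 0.6, -0.4, 15.6], [11.1, -9.6, 4.5, 0.6, -0.5, 20.8], [13.8, -12.0, 5.6, 0.5, -0.5, 26.1]]]
[[[0.0, 0.0, 2.7, 0.0, 0.0, 0.0], [0.0, 0.0, 5.3, 0.0, 0.0, 0.0], [0.0, 0.0, 8.0, 0.0, 0.0, 0.0]]]
[[[0.0, 0.0, 1.4, 0.0, 0.0, 0.0], [0.0, 0.0, 2.7, 0.0, 0.0, 0.0], [0.0, 0.0, 4.1, 0.0, 0.0, 0.0], [0.0, 0.0, 5.4, 0.0, 0.0, 0.0], [0.0, 0.0, 6.8, 0.0, 0.0, 0.0]]]
```

Request:
play_rows(motion=[[[2.8, -2.4, 1, 0, 0, 5.2], [5.5, -4.8, 2, 0, 0, 10.4], [8.3, -7.2, 3, 0, 0, 15.6], [11.1, -9.6, 4, 0, 0, 20.8], [13.8, -12.0, 5, 0, 0, 26.1]]])

```text
time: 13.9
tool_pos: [488.6, 397.2, 157.1]
tcp_rot: [-179.9, -0.0, 59.7]
ft_force: [1.2, -0.0, -0.3]
finger_gap: 85.4
grip_force: 0.0
```

Request:
play_rows(motion=[[[0, 0, 0, 0, 0, 0], [0, 0, 0, 0, 0, 0], [0, 0, 0, 0, 0, 0]]])

```text
time: 14.2
tool_pos: [490.6, 395.7, 158.5]
tcp_rot: [-180.0, -0.1, 60.0]
ft_force: [-0.2, -0.8, 1.6]
finger_gap: 85.3
grip_force: 0.0
```

```bash
python3 - <<'E'
from h import *
st=sensors.sense();print(st["tool_pos"],st["tcp_rot"],st["finger_gap"])
w=snap("wrist");save(w,"w5.png");np.savez("w5.npz",**w)
m=w["pixels"].min(2)>170
for b in blobs(m,300):print(b[:2],onz(w,b[1],66)[:2].round(1))
for X in ((494,398,66),(403,342,66)):print(proj(w,X))
T=snap("top");save(T,"t5.png",(100,130,356,322),2.5)
E
```

```text
[490.58725394 395.73203124 158.54311207] [-1.79996054e+02 -7.48941176e-02  5.99899148e+01] 85.28203448224588
([223, 101, 289, 247, 28119], [399.0, 209.8]) [586.  318.8]
([169, 257, 62, 55, 2644], [199.7, 284.3]) [403.6 343.2]
([449, 284, 63, 28, 375], [480.7, 298.2]) [616.7 203.2]
[256.63533926 183.82031741]
[199.80263514 285.6154686 ]
```

View pics/w5.png

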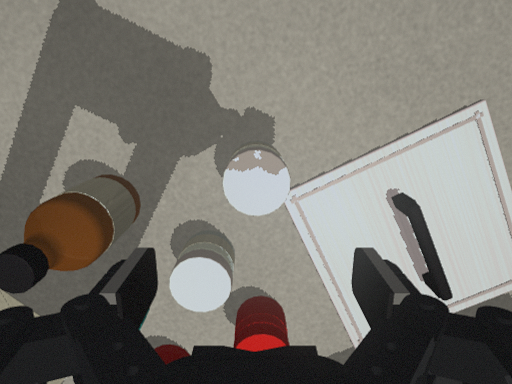

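The wrist view confirms jar A at (256,183), as predicted, and jar B at (200,285), i.e. (404,343) mm. The cover lies flat beside them. I'll descend on A.

Request:
play_rows(motion=[[[0.4, 0.2, 3.5, 0, 0, 0], [0.4, 0.2, 7.5, 0, 0, 0], [0.4, 0.2, 11.5, 0, 0, 0], [0.4, 0.2, 13.8, 0, 0, 0], [0.4, 0.2, 14.6, 0, 0, 0]]])

```text
time: 14.8
tool_pos: [492.5, 396.7, 9.2]
tcp_rot: [-179.9, 0.2, 59.9]
ft_force: [0.2, 0.3, -0.2]
finger_gap: 85.5
grip_force: 0.0
```

Request:
play_rows(motion=[[[0, 0, 0, 0, 0, 0], [0, 0, 0, 0, 0, 0], [0, 0, 0, 0, 0, 0], [0, 0, 0, 0, 0, 0], [0, 0, 0, 0, 0, 0]]], jaw=0.4, squeeze=30)

```text
time: 15.3
tool_pos: [495.6, 400.1, 15.3]
tcp_rot: [179.9, -0.3, 60.0]
ft_force: [0.7, -1.9, 6.5]
finger_gap: 54.7
grip_force: 32.9
```

Request:
play_rows(motion=[[[0, 0, -0.5, 0, 0, 0], [0, 0, -1.5, 0, 0, 0], [0, 0, -3.5, 0, 0, 0], [0, 0, -6, 0, 0, 0], [0, 0, -8, 0, 0, 0]]])

```text
time: 15.8
tool_pos: [493.8, 399.1, 94.6]
tcp_rot: [-180.0, -0.1, 60.0]
ft_force: [0.4, 0.3, -1.4]
finger_gap: 54.7
grip_force: 32.4
```

```bash
python3 - <<'E'
from h import *
st=sensors.sense();print(st["tool_pos"],st["tcp_rot"],st["finger_gap"],st["grip_force"],st["ft_force"])
c,s=np.cos(np.radians(-6)),np.sin(np.radians(-6))
for l in ((-42,42),(42,42),(42,-42),(-42,-42)):print(l,555.5+c*l[0]-s*l[1],1+s*l[0]+c*l[1])
E
```

```text
[493.84310869 399.06253112  94.57105632] [-1.79985653e+02 -1.22421403e-01  5.99620054e+01] 54.731421291610445 32.383872270584106 [ 0.40836715  0.29547281 -1.37633253]
(-42, 42) 518.120275851774 47.160115062708925
(42, 42) 601.660115062709 38.37972414822603
(42, -42) 592.879724148226 -45.160115062708925
(-42, -42) 509.33988493729106 -36.37972414822603
```

View pics/t5.png

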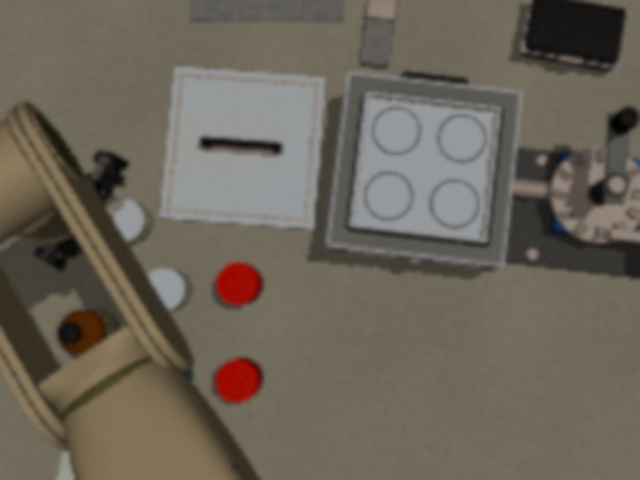

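The top crop shows the tray's four rings at crop (396,131), (461,138), (388,195) and (454,203). It also shows the cover flat on the bench, handle at (241,145).

```bash
python3 - <<'E'
from h import *
T=dict(np.load("top0.npz"))
P=[onz(T,(x/2.5+100-.4,y/2.5+130-.4),140)[:2] for x,y in((396,131),(461,138),(388,195),(454,203))]
print(np.round(P,1),np.mean(P,0))
d=P[0]-P[1]+P[2]-P[3];e=P[0]-P[2]+P[1]-P[3];print(np.degrees(np.arctan2(-d[0],d[1])),np.degrees(np.arctan2(e[1],e[0])))
print(onz(T,(241/2.5+99.6,145/2.5+129.6),44))
plan([(494,399,230,60,4),(602,42,230,60,10),(602,42,170,60,3),(602,42,158,60,3)])
E
```

```text
[[603.7  36.1]
 [595.  -46.6]
 [521.9  45.8]
 [512.1 -37.6]] [558.17587666  -0.57022044]
-6.332841267360318 -6.503969592182521
[598.0088779  246.39391555  44.        ]
[[[0.0, 0.0, -3.4, 0.0, -0.1, 0.0], [0.0, 0.0, -6.8, 0.0, -0.1, 0.0], [0.0, 0.0, -10.2, 0.0, -0.1, 0.0], [0.0, 0.0, -13.5, 0.0, -0.1, 0.0]]]
[[[-2.6, 2.7, 0.0, 0.0, 0.0, 0.0], [-5.1, 5.4, 0.0, 0.0, 0.0, 0.0], [-7.7, 8.2, 0.0, 0.0, 0.0, 0.0], [-10.2, 10.9, 0.0, 0.0, 0.0, 0.0], [-12.8, 13.6, 0.0, 0.0, 0.0, 0.0]]]
[[[-2.6, 2.7, 0.0, 0.0, 0.0, 0.0], [-5.1, 5.4, 0.0, 0.0, 0.0, 0.0], [-7.7, 8.2, 0.0, 0.0, 0.0, 0.0], [-10.2, 10.9, 0.0, 0.0, 0.0, 0.0], [-12.8, 13.6, 0.0, 0.0, 0.0, 0.0]]]
[[[0.0, 0.0, 2.0, 0.0, 0.0, 0.0], [0.0, 0.0, 4.0, 0.0, 0.0, 0.0], [0.0, 0.0, 6.0, 0.0, 0.0, 0.0]]]
[[[0.0, 0.0, 0.4, 0.0, 0.0, 0.0], [0.0, 0.0, 0.8, 0.0, 0.0, 0.0], [0.0, 0.0, 1.2, 0.0, 0.0, 0.0]]]
```

Request:
play_rows(motion=[[[0, 0, -3.4, 0, 0, 0], [0, 0, -6.8, 0, 0, 0], [0, 0, -10.2, 0, 0, 0], [0, 0, -13.5, 0, 0, 0]]])

```text
time: 16.2
tool_pos: [493.4, 398.6, 229.8]
tcp_rot: [-180.0, -0.1, 60.0]
ft_force: [0.3, -0.0, -1.9]
finger_gap: 55.6
grip_force: 32.4
```

Request:
play_rows(motion=[[[-2.6, 2.7, 0, 0, 0, 0], [-5.1, 5.4, 0, 0, 0, 0], [-7.7, 8.2, 0, 0, 0, 0], [-10.2, 10.9, 0, 0, 0, 0], [-12.8, 13.6, 0, 0, 0, 0]]])

```text
time: 16.7
tool_pos: [547.3, 218.5, 228.0]
tcp_rot: [-180.0, -0.1, 60.0]
ft_force: [0.5, -0.7, -2.5]
finger_gap: 54.7
grip_force: 32.5
```

Request:
play_rows(motion=[[[-2.6, 2.7, 0, 0, 0, 0], [-5.1, 5.4, 0, 0, 0, 0], [-7.7, 8.2, 0, 0, 0, 0], [-11, 11.5, 0, 0, 0, 0], [-13, 13.9, 0, 0, 0, 0]]])

```text
time: 17.2
tool_pos: [602.7, 34.9, 227.8]
tcp_rot: [-180.0, -0.1, 59.9]
ft_force: [0.2, 0.6, -3.4]
finger_gap: 54.8
grip_force: 32.5
```

Request:
play_rows(motion=[[[0, 0, 0, 0, 0, 0], [0, 0, 2, 0, 0, 0], [0, 0, 4.5, 0, 0, 0], [0, 0, 6, 0, 0, 0], [0, 0, 6, 0, 0, 0]]])

```text
time: 17.7
tool_pos: [600.4, 38.4, 164.2]
tcp_rot: [-179.7, 0.1, 60.0]
ft_force: [-1.2, -0.1, -3.2]
finger_gap: 55.1
grip_force: 32.6
```

Request:
play_rows(motion=[[[0, 0, 0, 0, 0, 0], [0, 0, 0.3, 0, 0, 0], [0, 0, 0.7, 0, 0, 0], [0, 0, 1, 0, 0, 0], [0, 0, 1, 0, 0, 0]]])

```text
time: 18.2
tool_pos: [602.5, 37.9, 156.8]
tcp_rot: [-179.9, -0.1, 60.0]
ft_force: [-0.5, 0.3, -2.1]
finger_gap: 55.0
grip_force: 32.6
```

Request:
play_rows(motion=[[[0, 0, 0, 0, 0, 0], [0, 0, 0.1, 0, 0, 0], [0, 0, 0.2, 0, 0, 0], [0, 0, 0.25, 0, 0, 0], [0, 0, 0.25, 0, 0, 0]]])

```text
time: 18.7
tool_pos: [602.7, 37.8, 154.6]
tcp_rot: [-180.0, -0.1, 60.0]
ft_force: [-1.0, -0.0, -2.1]
finger_gap: 54.9
grip_force: 32.6
```

Request:
play_rows(motion=[[[0, 0, 0.1, 0, 0, 0], [0, 0, 0.2, 0, 0, 0], [0, 0, 0.3, 0, 0, 0], [0, 0, 0.3, 0, 0, 0]]])

```text
time: 19.1
tool_pos: [602.9, 37.9, 154.4]
tcp_rot: [180.0, -0.1, 60.0]
ft_force: [-8.8, -0.6, 12.7]
finger_gap: 54.9
grip_force: 34.1
```

Request:
play_rows(motion=[[[0, 0, -0.1, 0, 0, 0], [0, 0, -0.2, 0, 0, 0], [0, 0, -0.2, 0, 0, 0], [0, 0, -0.2, 0, 0, 0]]], jaw=1)

```text
time: 19.5
tool_pos: [602.7, 37.8, 153.6]
tcp_rot: [-180.0, -0.1, 60.0]
ft_force: [0.4, -0.3, 0.0]
finger_gap: 85.4
grip_force: 0.0
```

Request:
play_rows(motion=[[[0, 0, -1.5, 0, 0, 0], [0, 0, -4, 0, 0, 0], [0, 0, -7, 0, 0, 0], [0, 0, -8.5, 0, 0, 0], [0, 0, -8.5, 0, 0, 0]]])

```text
time: 20.0
tool_pos: [604.5, 37.7, 242.7]
tcp_rot: [179.7, -0.3, 60.0]
ft_force: [-0.5, 0.3, 0.5]
finger_gap: 85.5
grip_force: 0.0
```

```bash
python3 - <<'E'
from h import *
st=sensors.sense();print(st["tool_pos"],st["tcp_rot"],st["finger_gap"],st["ft_force"])
plan([(404,343,235,60,9),(404,343,12,60,8)])
E
```

```text
[604.52594615  37.65152212 242.70666815] [179.71033983  -0.26533869  59.96138143] 85.50901414973923 [-0.45744929  0.34749805  0.49537171]
[[[1.8, -3.6, 0.1, 0.3, -0.3, 0.0], [3.6, -7.3, 0.2, 0.3, -0.3, 0.0], [5.5, -10.9, 0.2, 0.3, -0.3, 0.0], [7.3, -14.5, 0.3, 0.3, -0.3, 0.0], [9.1, -18.1, 0.4, 0.3, -0.3, 0.0]]]
[[[1.8, -3.6, 0.1, 0.0, 0.0, 0.0], [3.6, -7.3, 0.2, 0.0, 0.0, 0.0], [5.5, -10.9, 0.3, 0.0, 0.0, 0.0], [7.3, -14.5, 0.3, 0.0, 0.0, 0.0]]]
[[[0.0, 0.0, 2.8, 0.0, 0.0, 0.0], [0.0, 0.0, 5.6, 0.0, 0.0, 0.0], [0.0, 0.0, 8.4, 0.0, 0.0, 0.0], [0.0, 0.0, 11.2, 0.0, 0.0, 0.0], [0.0, 0.0, 13.9, 0.0, 0.0, 0.0]]]
[[[0.0, 0.0, 2.8, 0.0, 0.0, 0.0], [0.0, 0.0, 5.6, 0.0, 0.0, 0.0], [0.0, 0.0, 8.4, 0.0, 0.0, 0.0]]]
```

Request:
play_rows(motion=[[[1.6, -3.2, 0, 0, 0, 0], [3.6, -7.2, 0, 0, 0, 0], [5.6, -11, 0, 0, 0, 0], [7.5, -14.8, 0, 0, 0, 0], [9.5, -18.6, 0, 0, 0, 0]]])

```text
time: 20.5
tool_pos: [487.4, 213.9, 237.2]
tcp_rot: [-179.9, -0.0, 59.9]
ft_force: [0.1, 0.6, 0.3]
finger_gap: 85.2
grip_force: 0.0
```

Request:
play_rows(motion=[[[2, -3.9, 0, 0, 0, 0], [4, -7.8, 0, 0, 0, 0], [6, -11.9, 0, 0, 0, 0], [7, -13.9, 0, 0, 0, 0], [7, -13.9, 1.5, 0, 0, 0]]])

```text
time: 21.0
tool_pos: [402.6, 346.1, 224.6]
tcp_rot: [-180.0, -0.2, 60.2]
ft_force: [1.3, -0.5, 0.5]
finger_gap: 85.3
grip_force: 0.0
```

Request:
play_rows(motion=[[[0, 0, 3, 0, 0, 0], [0, 0, 6, 0, 0, 0], [0, 0, 9, 0, 0, 0], [0, 0, 11, 0, 0, 0], [0, 0, 12, 0, 0, 0]]])

```text
time: 21.5
tool_pos: [402.3, 341.0, 99.7]
tcp_rot: [-179.8, 0.2, 59.9]
ft_force: [-0.8, 0.7, -0.1]
finger_gap: 85.6
grip_force: 0.0
```

Request:
play_rows(motion=[[[0, 0, 0, 0, 0, 0], [0, 0, 0, 0, 0, 0]]])

```text
time: 21.7
tool_pos: [404.4, 343.2, 104.5]
tcp_rot: [-180.0, -0.1, 59.9]
ft_force: [-0.1, -1.1, 0.7]
finger_gap: 85.6
grip_force: 0.0
```

```bash
python3 - <<'E'
from h import *
st=sensors.sense();print(st["tool_pos"],st["tcp_rot"])
w=snap("wrist")
m=w["pixels"].min(2)>140
for b in blobs(m,300):print(b[:2],onz(w,b[1],66)[:2].round(1))
print(proj(w,(404,343,66)))
E
```

```text
[404.41726133 343.21752783 104.46575467] [-1.79988740e+02 -1.06591061e-01  5.99315066e+01]
([0, 0, 33, 63, 933], [10.3, 25.2]) [339.2 509.1]
([86, 0, 423, 355, 58589], [290.8, 138.4]) [447.4 372.2]
([350, 27, 162, 282, 29070], [446.4, 168.9]) [524.5 305. ]
([10, 165, 115, 100, 6385], [64.3, 211.6]) [294.2 405.2]
([317, 322, 53, 42, 621], [343.2, 347.2]) [407.3 214.6]
[254.21157753 209.75819459]
```

Request:
play_rows(motion=[[[0, 0, 2.5, 0, 0, 0], [0, 0, 5, 0, 0, 0], [0, 0, 7.5, 0, 0, 0], [0, 0, 8.7, 0, 0, 0], [0, 0, 9.1, 0, 0, 0]]])

```text
time: 22.25
tool_pos: [403.9, 343.4, 12.7]
tcp_rot: [-180.0, -0.1, 60.0]
ft_force: [-0.5, 0.1, 0.6]
finger_gap: 85.3
grip_force: 0.0
```

Request:
play_rows(motion=[[[0, 0, 0, 0, 0, 0], [0, 0, 0, 0, 0, 0], [0, 0, 0, 0, 0, 0], [0, 0, 0, 0, 0, 0], [0, 0, 0, 0, 0, 0]]], jaw=0.4, squeeze=30)

```text
time: 22.75
tool_pos: [405.2, 344.5, 15.0]
tcp_rot: [180.0, -0.2, 60.0]
ft_force: [-1.2, -0.2, 6.9]
finger_gap: 55.0
grip_force: 32.1
```

Request:
play_rows(motion=[[[0, 0, -0.5, 0, 0, 0], [0, 0, -2, 0, 0, 0], [0, 0, -5, 0, 0, 0], [0, 0, -9, 0, 0, 0], [0, 0, -13, 0, 0, 0]]])

```text
time: 23.25
tool_pos: [403.5, 343.1, 145.2]
tcp_rot: [-180.0, -0.1, 60.0]
ft_force: [0.5, -0.1, -1.7]
finger_gap: 54.8
grip_force: 32.3
```

Request:
play_rows(motion=[[[0, 0, -4, 0, 0, 0], [0, 0, -7, 0, 0, 0], [0, 0, -8.5, 0, 0, 0], [0, 0, -8.5, 0, 0, 0], [0, 0, -8.5, 0, 0, 0]]])

```text
time: 23.75
tool_pos: [403.5, 342.9, 226.9]
tcp_rot: [-179.9, -0.0, 60.0]
ft_force: [-0.6, 0.5, -2.5]
finger_gap: 55.1
grip_force: 32.3
```

```bash
python3 - <<'E'
from h import *
st=sensors.sense();print(st["tool_pos"],st["tcp_rot"],st["finger_gap"],st["ft_force"])
plan([(512,-36,230,60,10)])
E
```

```text
[403.50095059 342.90686633 226.92622537] [-1.79946135e+02 -2.27952644e-02  5.99571216e+01] 55.103518741136604 [-0.55835332  0.50839476 -2.53405305]
[[[-2.7, 2.8, 0.0, -0.1, 0.0, 0.0], [-5.5, 5.7, -0.1, -0.1, 0.0, 0.0], [-8.2, 8.5, -0.1, -0.1, 0.0, 0.0], [-10.9, 11.3, -0.1, -0.1, 0.0, 0.0], [-13.7, 14.2, -0.2, -0.1, 0.0, 0.0]]]
[[[-2.7, 2.8, 0.0, 0.0, 0.0, 0.0], [-5.5, 5.7, -0.1, 0.0, 0.0, 0.0], [-8.2, 8.5, -0.1, 0.0, 0.0, 0.0], [-11.0, 11.3, -0.1, 0.0, 0.0, 0.0], [-13.7, 14.2, -0.2, 0.0, 0.0, 0.0]]]
```

Request:
play_rows(motion=[[[-2, 2.1, 0, 0, 0, 0], [-5, 5.2, 0, 0, 0, 0], [-8.2, 8.5, 0, 0, 0, 0], [-11, 11.4, 0, 0, 0, 0], [-14, 14.5, 0, 0, 0, 0]]])

```text
time: 24.25
tool_pos: [458.1, 147.7, 224.9]
tcp_rot: [-179.8, 0.1, 60.0]
ft_force: [1.0, -0.4, -2.3]
finger_gap: 55.1
grip_force: 32.4
```

Request:
play_rows(motion=[[[-2.9, 3, 0, 0, 0, 0], [-5.9, 6, 0, 0, 0, 0], [-8.9, 9.2, 0, 0, 0, 0], [-11.6, 12, 0, 0, 0, 0], [-13.4, 13.8, 0, 0, 0, 0]]])

```text
time: 24.75
tool_pos: [510.6, -38.1, 224.4]
tcp_rot: [-179.7, 0.0, 59.9]
ft_force: [-0.1, 0.3, -1.9]
finger_gap: 54.6
grip_force: 32.4
```

Request:
play_rows(motion=[[[0, 0, 0, 0, 0, 0], [0, 0, 2, 0, 0, 0], [0, 0, 4.5, 0, 0, 0], [0, 0, 6.3, 0, 0, 0], [0, 0, 6.6, 0, 0, 0]]])

```text
time: 25.25
tool_pos: [508.4, -34.2, 156.6]
tcp_rot: [-179.5, 0.1, 60.0]
ft_force: [-0.1, 0.1, -2.2]
finger_gap: 54.9
grip_force: 32.5
```

Request:
play_rows(motion=[[[0, 0, 0, 0, 0, 0], [0, 0, 0, 0, 0, 0], [0, 0, 0.2, 0, 0, 0], [0, 0, 0.4, 0, 0, 0], [0, 0, 0.4, 0, 0, 0]]])

```text
time: 25.75
tool_pos: [511.9, -35.5, 157.8]
tcp_rot: [-180.0, -0.1, 60.0]
ft_force: [-1.5, 1.0, -1.7]
finger_gap: 54.6
grip_force: 32.5
```

Request:
play_rows(motion=[[[0, 0, 0.1, 0, 0, 0], [0, 0, 0.2, 0, 0, 0], [0, 0, 0.3, 0, 0, 0], [0, 0, 0.4, 0, 0, 0], [0, 0, 0.4, 0, 0, 0]]])

```text
time: 26.25
tool_pos: [511.8, -35.5, 154.1]
tcp_rot: [-180.0, -0.1, 60.0]
ft_force: [-2.7, 0.1, 3.7]
finger_gap: 54.9
grip_force: 32.9
```

Request:
play_rows(motion=[[[0, 0, 0.1, 0, 0, 0], [0, 0, 0.15, 0, 0, 0], [0, 0, 0.15, 0, 0, 0]]])

```text
time: 26.55
tool_pos: [511.9, -35.6, 154.0]
tcp_rot: [180.0, -0.1, 60.0]
ft_force: [-7.9, 0.1, 14.5]
finger_gap: 54.6
grip_force: 33.9
```

Request:
play_rows(motion=[[[0, 0, -0.1, 0, 0, 0], [0, 0, -0.2, 0, 0, 0], [0, 0, -0.2, 0, 0, 0], [0, 0, -0.2, 0, 0, 0]]], jaw=1)

```text
time: 26.95
tool_pos: [511.8, -35.5, 153.8]
tcp_rot: [-180.0, -0.1, 60.0]
ft_force: [0.9, 0.1, -0.5]
finger_gap: 85.5
grip_force: 0.0
```

Request:
play_rows(motion=[[[0, 0, -1.5, 0, 0, 0], [0, 0, -4, 0, 0, 0], [0, 0, -8, 0, 0, 0], [0, 0, -11, 0, 0, 0], [0, 0, -12, 0, 0, 0]]])

```text
time: 27.45
tool_pos: [513.5, -36.0, 279.5]
tcp_rot: [179.6, -0.2, 60.0]
ft_force: [0.7, 0.9, 0.5]
finger_gap: 85.4
grip_force: 0.0
```

Request:
play_rows(motion=[[[0, 0, 0, 0, 0, 0], [0, 0, 0, 0, 0, 0], [0, 0, 0, 0, 0, 0]]], jaw=0)

```text
time: 27.75
tool_pos: [510.8, -35.5, 272.0]
tcp_rot: [-179.8, -0.0, 60.0]
ft_force: [-0.4, 0.3, 0.6]
finger_gap: 43.6
grip_force: 0.0
```

```bash
cat >> h.py <<'E'
PSI=-6.4;C0=np.array([558.5,1.5])
def L(x,y):
    c,s=np.cos(np.radians(PSI)),np.sin(np.radians(PSI));return C0+np.array([c*x-s*y,s*x+c*y])
E
python3 - <<'E'
from h import *
st=sensors.sense();print(st["tool_pos"],st["tcp_rot"],st["finger_gap"])
w=snap("wrist");np.savez("w6.npz",**w);T=snap("top");np.savez("top6.npz",**T)
save(w,"w6.png",None,1)
a=L(-52,-285);b=L(-52,-360)
print("axis",L(0,-235),"knob",L(75,-235),"pre",a,"end",b,"head",L(-52,-346.4))
plan([(*a,275,83.6,6),(*a,145,83.6,5),(*b,145,83.6,6)])
E
```

```text
[510.78468402 -35.50887139 271.99860926] [-1.79799815e+02 -3.18749323e-02  5.99611697e+01] 43.63164741196822
axis [ 532.30480093 -232.035461  ] knob [ 606.83739487 -240.39563092] pre [ 475.05542252 -275.92747249] end [ 466.69525261 -350.46006642] head [ 468.21123009 -336.94482272]
[[[-3.8, 1.5, -0.1, -0.2, 0.0, -3.9], [-7.5, 3.0, -0.1, -0.2, -0.1, -7.9], [-11.3, 4.5, -0.2, -0.2, -0.1, -11.8], [-15.1, 6.0, -0.2, -0.2, -0.1, -15.8], [-18.8, 7.4, -0.3, -0.2, -0.1, -19.7]]]
[[[-4.0, 0.1, 0.0, 0.0, 0.0, -3.9]]]
[[[0.0, 0.0, 2.6, 0.0, 0.0, 0.0], [0.0, 0.0, 5.2, 0.0, 0.0, 0.0], [0.0, 0.0, 7.8, 0.0, 0.0, 0.0], [0.0, 0.0, 10.4, 0.0, 0.0, 0.0], [0.0, 0.0, 13.0, 0.0, 0.0, 0.0]]]
[[[-1.2, 0.0, 0.0, 0.0, 0.0, 0.0], [-2.5, 0.0, 0.0, 0.0, 0.0, 0.0], [-3.7, 0.0, 0.0, 0.0, 0.0, 0.0], [-5.0, 0.0, 0.0, 0.0, 0.0, 0.0], [-6.3, 0.0, 0.0, 0.0, 0.0, 0.0]]]
[[[-1.2, 0.0, 0.0, 0.0, 0.0, 0.0]]]
```

View pics/w6.png

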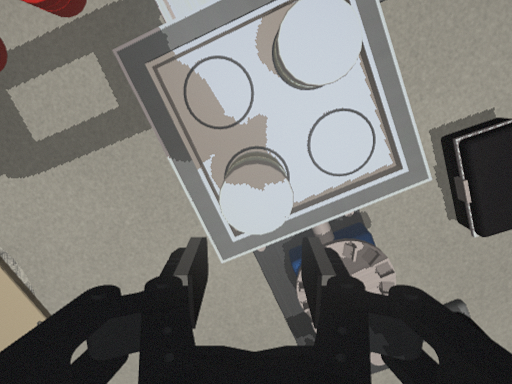

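Both jars stand upright on their rings: caps at (256,200) and (320,40), about a ring diameter each. The case rim corners are at (115,49), (222,262) and (430,179). Next I'll push the lever over.

Request:
play_rows(motion=[[[-3.8, 1.5, 0, 0, 0, -3.9], [-7.5, 3.0, 0, 0, 0, -7.9], [-11.3, 4.5, 0, 0, 0, -11.8], [-15.1, 6.0, 0, 0, 0, -15.8], [-18.8, 7.4, 0, 0, 0, -19.7]]])

```text
time: 28.35
tool_pos: [480.8, -236.9, 272.7]
tcp_rot: [-179.9, -0.1, 79.8]
ft_force: [1.0, -0.1, 0.7]
finger_gap: 0.1
grip_force: 0.0
```

Request:
play_rows(motion=[[[-4, 0.1, 0, 0, 0, -3.9], [-4, 0.1, 0, 0, 0, -3.9], [-4, 0.1, 0, 0, 0, -3.9]]])

```text
time: 28.65
tool_pos: [474.8, -275.4, 272.4]
tcp_rot: [-179.9, -0.2, 83.4]
ft_force: [1.0, -0.4, 0.5]
finger_gap: -0.1
grip_force: 0.0
```

Request:
play_rows(motion=[[[0, 0, 2.6, 0, 0, 0], [0, 0, 6, 0, 0, 0], [0, 0, 9.5, 0, 0, 0], [0, 0, 12, 0, 0, 0], [0, 0, 12.7, 0, 0, 0]]])

```text
time: 29.15
tool_pos: [473.8, -271.8, 142.6]
tcp_rot: [-179.7, -0.3, 83.6]
ft_force: [-0.7, 0.7, -0.9]
finger_gap: 0.0
grip_force: 0.0
```

```bash
python3 - <<'E'
from h import *
st=sensors.sense();print(st["tool_pos"],st["tcp_rot"],st["finger_gap"],st["ft_force"])
w=dict(np.load("w6.npz"))
P=[onz(w,p,130)[:2] for p in((115,49),(222,262),(430,179))];print(np.round(P,1),(P[0]+P[2])/2,np.linalg.norm(P[0]-P[1]),np.linalg.norm(P[2]-P[1]))
d=P[1]-P[0];e=P[2]-P[1];print(np.degrees(np.arctan2(d[0],-d[1])),np.degrees(np.arctan2(e[1],e[0])))
plan([(*L(-52,-365),145,83.6,6)])
E
```

```text
[ 473.83880277 -271.82512918  142.61348766] [-179.7033759    -0.2964667    83.61406336] 0.03739639264363754 [-0.70513704  0.69276671 -0.85350805]
[[ 461.5  122.8]
 [ 434.6  -98.9]
 [ 655.5 -124. ]] [558.47134931  -0.58766644] 223.3021676205372 222.30632491859475
-6.90565500735488 -6.470709033817407
[[[-1.4, 0.0, 0.0, -0.3, -0.3, 0.0], [-2.8, 0.1, -0.1, -0.3, -0.3, 0.0], [-4.2, 0.1, -0.1, -0.3, -0.3, 0.0], [-5.6, 0.1, -0.2, -0.3, -0.3, 0.0], [-7.0, 0.1, -0.2, -0.3, -0.3, 0.0]]]
[[[-1.4, 0.0, 0.0, 0.0, 0.0, 0.0]]]
```

Request:
play_rows(motion=[[[-1.4, 0, 0, 0, 0, 0], [-2.8, 0, 0, 0, 0, 0], [-4.2, 0, 0, 0, 0, 0], [-5.6, 0, 0, 0, 0, 0], [-7, 0, 0, 0, 0, 0]]])

```text
time: 29.65
tool_pos: [468.1, -346.8, 148.1]
tcp_rot: [179.9, 0.0, 83.5]
ft_force: [0.6, -0.7, -0.5]
finger_gap: 0.1
grip_force: 0.0
```

Request:
play_rows(motion=[[[-1, 0, 0, 0, 0, 0], [-1.2, 0, 0, 0, 0, 0], [-1.2, 0, 0, 0, 0, 0], [-1.2, 0, 0, 0, 0, 0], [-1.2, 0, 0, 0, 0, 0]]])

```text
time: 30.15
tool_pos: [466.4, -356.4, 146.6]
tcp_rot: [180.0, -0.1, 83.6]
ft_force: [0.1, 2.8, 1.6]
finger_gap: -0.0
grip_force: 0.7
```

```bash
python3 - <<'E'
from h import *
st=sensors.sense();print(st["tool_pos"],st["tcp_rot"],st["ft_force"])
s=snap("scene");print(proj(s,(*L(-52,-346.4),171)),proj(s,(*L(-52,-393.6),171)))
p=s["pixels"];save(s,"s7.png",(90,130,250,250),5)
a,b=dict(np.load("scene0.npz"))["pixels"],p
E
```

```text
[ 466.39530888 -356.42352289  146.58632217] [ 1.79973278e+02 -8.50092421e-02  8.35634717e+01] [0.06977049 2.76613107 1.60119596]
[128.88895168 170.12860128] [113.75296609 169.61652921]
```

Request:
play_rows(motion=[[[1, 0, 0, 0, 0, 0], [2.5, 0, 0, 0, 0, 0], [3.5, 0, 0, 0, 0, 0], [3.5, 0, -4, 0, 0, 0], [3.5, 0, -8, 0, 0, 0]]])

```text
time: 30.7
tool_pos: [469.4, -319.3, 225.7]
tcp_rot: [-179.8, -0.2, 83.6]
ft_force: [0.9, -0.4, 0.4]
finger_gap: -0.1
grip_force: 0.0
```

Request:
play_rows(motion=[[[0, 0, -4, 0, 0, 0], [2, 4, -7, 0, 0, 0], [4, 8, -7, 0, 0, 0], [6, 12, -7, 0, 0, 0], [6, 12, -7, 0, 0, 0]]], jaw=0.6)

```text
time: 31.2
tool_pos: [599.8, -271.4, 294.2]
tcp_rot: [-179.9, -0.2, 83.8]
ft_force: [-0.2, -0.2, -0.3]
finger_gap: 51.2
grip_force: 0.0
```

```bash
python3 - <<'E'
from h import *
st=sensors.sense();print(st["tool_pos"],st["tcp_rot"],st["ft_force"])
s=snap("scene");T=snap("top");w=snap("wrist");np.savez("w8.npz",**w)
def dark(s,x0,y0,x1,y1,th,z):
    m=np.zeros(s["pixels"].shape[:2],bool);m[y0:y1,x0:x1]=s["pixels"][y0:y1,x0:x1].max(2)<th
    return [(b[0],b[1],onz(s,b[1],z)[:2].round(0)) for b in blobs(m,40)]
print("old scene head",dark(dict(np.load("scene0.npz")),105,150,140,182,70,171))
print("new",dark(s,95,150,140,182,70,171))
a=cv2.resize(s["pixels"][130:230,90:240],(600,400));b=w["pixels"][:200]
cv2.imwrite("pics/c8.png",np.vstack([a[:380],cv2.resize(b,(600,220))])[:,:,::-1])
for q in ((*L(75,-235),249),(*L(75,-232.8),249)):print("knob top in wrist",proj(w,q))
m=w["pixels"].max(2)<40
for b in blobs(m,100):print(b[:2],onz(w,b[1],249)[:2].round(1))
E
```

```text
[ 599.77586618 -271.36404457  294.18979155] [-179.91726422   -0.24002497   83.84551697] [-0.21741508 -0.17232914 -0.30352244]
old scene head [([120, 161, 16, 21, 168], [128.9, 172.2], array([ 476., -336.]))]
new [([96, 150, 40, 32, 776], [117.7, 163.7], array([ 441., -375.]))]
knob top in wrist [264.42388458 155.8013488 ]
knob top in wrist [264.45686828 152.47391475]
([348, 26, 80, 76, 391], [368.2, 48.9]) [ 675.8 -182.6]
([344, 34, 9, 39, 143], [347.9, 53.2]) [ 663.5 -183.6]
([0, 250, 512, 134, 29031], [248.0, 342.8]) [ 579.1 -385.2]
```

View pics/c8.png

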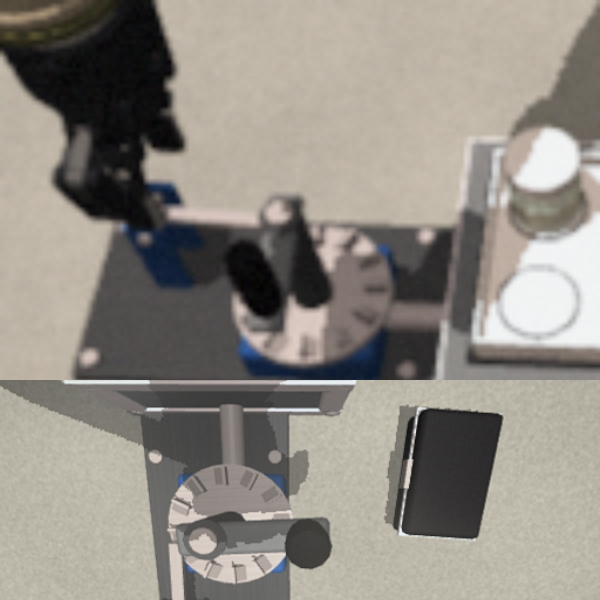

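The wrist part of c8 shows the knob at wrist px (263,148), close to the prediction of (264,152). The lever head is no longer at its old place, though the gripper partly hides it.

```bash
python3 - <<'E'
from h import *
w=dict(np.load("w8.npz"));k=onz(w,(262.8,148.2),249);print("knob",k,"hub",onz(w,(203/600*512,160*200/220),188),"axis",L(0,-235),"case",L(0,0))
T=snap("top");q=proj(T,(*L(-52,-393.6),190));q0=proj(T,(*L(-52,-346.4),190))
print([ (n,T["pixels"][int(a[1])-2:int(a[1])+3,int(a[0])-3:int(a[0])+4].mean((0,1)).round(),dict(np.load("top0.npz"))["pixels"][int(a[1])-2:int(a[1])+3,int(a[0])-3:int(a[0])+4].mean((0,1)).round()) for n,a in(("new",q),("old",q0))])
plan([(k[0],k[1],294,83.6,3),(k[0],k[1],183,83.6,5)])
E
```

```text
knob [ 606.29039112 -235.29649398  249.        ] hub [ 532.60485186 -233.48876816  188.        ] axis [ 532.30480093 -232.035461  ] case [558.5   1.5]
[('new', array([42., 36., 26.]), array([92., 87., 77.])), ('old', array([54., 52., 52.]), array([46., 44., 42.]))]
[[[1.4, 0.2, 0.1, 0.0, -0.1, 0.0], [2.7, 0.4, 0.2, 0.0, -0.1, 0.0], [4.1, 0.6, 0.3, 0.0, -0.1, 0.0]]]
[[[0.0, 0.0, 2.2, 0.0, 0.0, 0.0], [0.0, 0.0, 4.4, 0.0, 0.0, 0.0], [0.0, 0.0, 6.7, 0.0, 0.0, 0.0], [0.0, 0.0, 8.9, 0.0, 0.0, 0.0], [0.0, 0.0, 11.1, 0.0, 0.0, 0.0]]]
```

Request:
play_rows(motion=[[[1.2, 0.2, 0, 0, 0, 0], [2.5, 0.4, 0, 0, 0, 0], [3.6, 0.6, 0.3, 0, 0, 0], [3.6, 0.6, 0.3, 0, 0, 0], [3.6, 0.6, 0.3, 0, 0, 0]]], jaw=0.65)

```text
time: 31.9
tool_pos: [606.1, -240.0, 293.8]
tcp_rot: [180.0, -0.1, 83.6]
ft_force: [-0.6, -0.9, -0.4]
finger_gap: 55.5
grip_force: 0.0
```

```bash
python3 - <<'E'
from h import *
st=sensors.sense();print(st["tool_pos"],st["tcp_rot"],st["finger_gap"])
w=snap("wrist");p=w["pixels"]
print("pred",proj(w,(606.3,-236,249)))
x,y=proj(w,(606.3,-236,249)).astype(int)
m=np.zeros(p.shape[:2],bool);m[y-45:y+45,x-50:x+50]=p[y-45:y+45,x-50:x+50].max(2)<62
for b in blobs(m,200):print(b,onz(w,b[1],249)[:2])
E
```

```text
[ 606.09845972 -240.01017552  293.78145969] [ 1.79987982e+02 -8.57380337e-02  8.36080272e+01] 55.494369732834464
pred [254.0906708  200.66332909]
([236, 172, 23, 36, 226], [243.6, 186.5], ((241.262451171875, 189.01129150390625), (17.893095016479492, 32.355560302734375), 42.27368927001953)) [ 600.42112252 -225.3329296 ]
```

Request:
play_rows(motion=[[[0.3, 0, 2.2, 0, 0, 0], [0.3, 0, 4.5, 0, 0, 0], [0.3, 0, 7, 0, 0, 0], [0.3, 0, 9.5, 0, 0, 0], [0.3, 0, 10.8, 0, 0, 0]]])

```text
time: 32.45
tool_pos: [605.2, -237.3, 182.9]
tcp_rot: [-179.8, -0.2, 83.5]
ft_force: [0.5, -0.3, -0.6]
finger_gap: 55.8
grip_force: 0.0
```

Request:
play_rows(motion=[[[0, 0, 0.2, 0, 0, 0], [0, 0, 0.2, 0, 0, 0], [0, 0, 0.2, 0, 0, 0], [0, 0, 0.2, 0, 0, 0]]])

```text
time: 32.85
tool_pos: [607.4, -237.8, 185.7]
tcp_rot: [179.8, -0.0, 83.6]
ft_force: [0.5, -0.3, 0.3]
finger_gap: 55.8
grip_force: 0.0
```

Request:
play_rows(motion=[[[0, 0, 0, 0, 0, 0], [0, 0, 0, 0, 0, 0], [0, 0, 0, 0, 0, 0], [0, 0, 0, 0, 0, 0], [0, 0, 0, 0, 0, 0]]], jaw=0.1, squeeze=80)

```text
time: 33.35
tool_pos: [606.5, -237.5, 184.8]
tcp_rot: [180.0, -0.1, 83.6]
ft_force: [-4.3, -0.1, 5.7]
finger_gap: 26.9
grip_force: 78.4
```

```bash
python3 - <<'E'
from h import *
st=sensors.sense();print(st["tool_pos"],st["tcp_rot"],st["finger_gap"],st["grip_force"],st["ft_force"])
s=snap("scene");z=dict(np.load("scene0.npz"))
for n,q in (("new",proj(s,(*L(-52,-393.6),171))),("old",proj(s,(*L(-52,-346.4),171)))):
    x,y=q.astype(int);print(n,[i["pixels"][y-3:y+4,x-3:x+4].mean((0,1)).round() for i in (z,s)])
E
```

```text
[ 606.45892514 -237.49362585  184.83829945] [ 1.79963256e+02 -7.02350603e-02  8.35545842e+01] 26.864197542700357 78.42377543449402 [-4.25564199 -0.09470575  5.70204407]
new [array([185., 176., 162.]), array([66., 64., 62.])]
old [array([60., 58., 58.]), array([97., 87., 68.])]
```

```bash
cat > circ.py <<'E'
from h import *
def rows(a0,angs,yaw=83.6,r=75):
    """angs rad from a0 along knob circle -> rows in cm, calls of 5, each relative to its call's start"""
    xt=np.array([np.cos(np.radians(yaw)),np.sin(np.radians(yaw))]);yt=np.array([xt[1],-xt[0]])
    P=lambda a:r*np.array([np.cos(a),np.sin(a)])
    last=a0
    for i in range(0,len(angs),5):
        print([[[round(float((P(a)-P(last))@xt)/10,2),round(float((P(a)-P(last))@yt)/10,2),0,0,0,0] for a in angs[i:i+5]]]);last=angs[i:i+5][-1]
E
python3 - <<'E'
from circ import *
a0=np.radians(-4.3)
rows(a0,a0+np.array([-.04,-.1,-.16,-.22,-.26]))
E
```

```text
[[[-0.3, 0.0, 0, 0, 0, 0], [-0.75, -0.01, 0, 0, 0, 0], [-1.2, -0.05, 0, 0, 0, 0], [-1.64, -0.12, 0, 0, 0, 0], [-1.94, -0.18, 0, 0, 0, 0]]]
```

Request:
play_rows(motion=[[[-0.3, 0, 0, 0, 0, 0], [-0.75, 0, 0, 0, 0, 0], [-1.2, -0.05, 0, 0, 0, 0], [-1.64, -0.12, 0, 0, 0, 0], [-1.94, -0.18, 0, 0, 0, 0]]])

```text
time: 33.9
tool_pos: [603.4, -254.1, 184.8]
tcp_rot: [179.9, -0.3, 83.7]
ft_force: [0.0, 10.9, 5.7]
finger_gap: 26.7
grip_force: 78.6
```

Request:
play_rows(motion=[[[0, 0, 0, 0, 0, 0], [0, 0, 0, 0, 0, 0], [0, 0, 0, 0, 0, 0]]])

```text
time: 34.2
tool_pos: [603.4, -254.1, 184.8]
tcp_rot: [179.9, -0.3, 83.7]
ft_force: [-0.8, 9.6, 5.9]
finger_gap: 26.2
grip_force: 78.6
```

```bash
python3 - <<'E'
from circ import *
st=sensors.sense();print(st["tool_pos"],st["ft_force"],st["finger_gap"],st["grip_force"])
a=np.radians(-4.3)-.26
rows(a,a+np.array([.03,.08,.14,.22,.3,.4,.5,.6,.7,.8]))
E
```

```text
[ 603.43850271 -254.11883269  184.8494895 ] [-0.83177323  9.57179473  5.85194238] 26.2304884903839 78.58285546302795
[[[0.22, 0.05, 0, 0, 0, 0], [0.59, 0.11, 0, 0, 0, 0], [1.04, 0.16, 0, 0, 0, 0], [1.64, 0.19, 0, 0, 0, 0], [2.24, 0.16, 0, 0, 0, 0]]]
[[[0.74, -0.09, 0, 0, 0, 0], [1.47, -0.26, 0, 0, 0, 0], [2.18, -0.5, 0, 0, 0, 0], [2.87, -0.81, 0, 0, 0, 0], [3.51, -1.19, 0, 0, 0, 0]]]
```

Request:
play_rows(motion=[[[0.22, 0.05, 0, 0, 0, 0], [0.59, 0.11, 0, 0, 0, 0], [1.04, 0.16, 0, 0, 0, 0], [1.64, 0.19, 0, 0, 0, 0], [2.24, 0.16, 0, 0, 0, 0]]])

```text
time: 34.7
tool_pos: [606.7, -232.3, 184.8]
tcp_rot: [-180.0, -0.2, 83.6]
ft_force: [-5.5, 8.1, 8.3]
finger_gap: 26.4
grip_force: 78.7
```

Request:
play_rows(motion=[[[0.74, -0.09, 0, 0, 0, 0], [1.47, -0.26, 0, 0, 0, 0], [2.18, -0.5, 0, 0, 0, 0], [2.87, -0.81, 0, 0, 0, 0], [3.51, -1.19, 0, 0, 0, 0]]])

```text
time: 35.2
tool_pos: [597.8, -197.0, 184.8]
tcp_rot: [-179.9, -0.1, 83.6]
ft_force: [-10.1, 4.0, 8.9]
finger_gap: 26.0
grip_force: 79.0
```

```bash
python3 - <<'E'
from circ import *
st=sensors.sense();print(st["tool_pos"],st["ft_force"],st["finger_gap"],st["grip_force"],"angle",np.degrees(np.arctan2(st["tool_pos"][1]+232.3,st["tool_pos"][0]-531.9)),np.hypot(st["tool_pos"][1]+232.3,st["tool_pos"][0]-531.9))
a=np.radians(-4.3)-.26+.8
rows(a,a+np.arange(1,16)*.11)
E
```

```text
[ 597.83642095 -196.9900787   184.81293207] [-10.10014032   4.04320473   8.90799584] 25.951068004417387 78.97467970848083 angle 28.169703037940582 74.79573617442999
[[[0.67, -0.49, 0, 0, 0, 0], [1.27, -1.04, 0, 0, 0, 0], [1.82, -1.66, 0, 0, 0, 0], [2.29, -2.34, 0, 0, 0, 0], [2.68, -3.06, 0, 0, 0, 0]]]
[[[0.31, -0.76, 0, 0, 0, 0], [0.54, -1.56, 0, 0, 0, 0], [0.68, -2.37, 0, 0, 0, 0], [0.73, -3.19, 0, 0, 0, 0], [0.69, -4.02, 0, 0, 0, 0]]]
[[[-0.13, -0.81, 0, 0, 0, 0], [-0.35, -1.61, 0, 0, 0, 0], [-0.66, -2.37, 0, 0, 0, 0], [-1.05, -3.1, 0, 0, 0, 0], [-1.51, -3.78, 0, 0, 0, 0]]]
```

Request:
play_rows(motion=[[[0.67, -0.49, 0, 0, 0, 0], [1.27, -1.04, 0, 0, 0, 0], [1.82, -1.66, 0, 0, 0, 0], [2.29, -2.34, 0, 0, 0, 0], [2.68, -3.06, 0, 0, 0, 0]]])

```text
time: 35.7
tool_pos: [570.2, -168.0, 184.8]
tcp_rot: [-179.9, -0.1, 83.6]
ft_force: [-9.2, -1.4, 8.1]
finger_gap: 26.3
grip_force: 78.9
```

Request:
play_rows(motion=[[[0.31, -0.76, 0, 0, 0, 0], [0.54, -1.56, 0, 0, 0, 0], [0.68, -2.37, 0, 0, 0, 0], [0.73, -3.19, 0, 0, 0, 0], [0.69, -4.02, 0, 0, 0, 0]]])

```text
time: 36.2
tool_pos: [531.1, -157.3, 184.8]
tcp_rot: [-180.0, -0.0, 83.5]
ft_force: [-8.1, -4.0, 6.1]
finger_gap: 26.4
grip_force: 78.9
```

Request:
play_rows(motion=[[[-0.13, -0.81, 0, 0, 0, 0], [-0.35, -1.61, 0, 0, 0, 0], [-0.66, -2.37, 0, 0, 0, 0], [-1.05, -3.1, 0, 0, 0, 0], [-1.51, -3.78, 0, 0, 0, 0]]])

```text
time: 36.7
tool_pos: [492.1, -168.6, 184.8]
tcp_rot: [-180.0, 0.0, 83.5]
ft_force: [-6.2, -5.0, 5.8]
finger_gap: 26.6
grip_force: 78.8
```

```bash
python3 - <<'E'
from circ import *
st=sensors.sense();p=st["tool_pos"];print(p,st["ft_force"],st["finger_gap"],st["grip_force"],"angle",np.degrees(np.arctan2(p[1]+232.3,p[0]-531.9)),np.hypot(p[1]+232.3,p[0]-531.9),"cmd",-4.3+np.degrees(.54+1.65))
a=np.radians(-4.3)-.26+.8+1.65
rows(a,a+np.arange(1,16)*.11)
E
```

```text
[ 492.06322343 -168.62684052  184.80179956] [-6.18066147 -4.98330689  5.84726107] 26.565177918605702 78.83979320526123 angle 122.03193926311604 75.10818867337711 cmd 121.17775713365029
[[[-0.54, -0.62, 0, 0, 0, 0], [-1.14, -1.19, 0, 0, 0, 0], [-1.8, -1.68, 0, 0, 0, 0], [-2.51, -2.1, 0, 0, 0, 0], [-3.27, -2.43, 0, 0, 0, 0]]]
[[[-0.79, -0.25, 0, 0, 0, 0], [-1.59, -0.42, 0, 0, 0, 0], [-2.41, -0.49, 0, 0, 0, 0], [-3.24, -0.47, 0, 0, 0, 0], [-4.06, -0.37, 0, 0, 0, 0]]]
[[[-0.8, 0.2, 0, 0, 0, 0], [-1.58, 0.48, 0, 0, 0, 0], [-2.31, 0.84, 0, 0, 0, 0], [-3.01, 1.29, 0, 0, 0, 0], [-3.65, 1.81, 0, 0, 0, 0]]]
```

Request:
play_rows(motion=[[[-0.54, -0.62, 0, 0, 0, 0], [-1.14, -1.19, 0, 0, 0, 0], [-1.8, -1.68, 0, 0, 0, 0], [-2.51, -2.1, 0, 0, 0, 0], [-3.27, -2.43, 0, 0, 0, 0]]])

```text
time: 37.2
tool_pos: [464.4, -199.0, 184.8]
tcp_rot: [180.0, 0.1, 83.5]
ft_force: [-4.9, -5.8, 5.4]
finger_gap: 26.5
grip_force: 78.7
```

Request:
play_rows(motion=[[[-0.79, -0.25, 0, 0, 0, 0], [-1.59, -0.42, 0, 0, 0, 0], [-2.41, -0.49, 0, 0, 0, 0], [-3.24, -0.47, 0, 0, 0, 0], [-4.06, -0.37, 0, 0, 0, 0]]])

```text
time: 37.7
tool_pos: [456.9, -239.6, 184.9]
tcp_rot: [179.9, 0.1, 83.5]
ft_force: [-1.2, -7.4, 2.3]
finger_gap: 26.2
grip_force: 78.6
```

Request:
play_rows(motion=[[[-0.8, 0.2, 0, 0, 0, 0], [-1.58, 0.48, 0, 0, 0, 0], [-2.31, 0.84, 0, 0, 0, 0], [-3.01, 1.29, 0, 0, 0, 0], [-3.65, 1.81, 0, 0, 0, 0]]])

```text
time: 38.2
tool_pos: [471.8, -277.9, 184.9]
tcp_rot: [179.8, 0.1, 83.5]
ft_force: [3.2, -6.6, 1.6]
finger_gap: 26.3
grip_force: 78.6
```

```bash
python3 - <<'E'
from circ import *
st=sensors.sense();p=st["tool_pos"];print(p,st["ft_force"],st["finger_gap"],st["grip_force"],"angle",np.degrees(np.arctan2(p[1]+232.3,p[0]-531.9))%360,np.hypot(p[1]+232.3,p[0]-531.9),"cmd",-4.3+np.degrees(.54+3.3))
a=np.radians(-4.3)+.54+3.3
rows(a,a+np.r_[np.arange(1,18)*.11,1.87+np.cumsum([.09,.07,.05])])
E
```

```text
[ 471.79168307 -277.8686819   184.86996855] [ 3.15525137 -6.55870663  1.57560138] 26.308261844285532 78.59026193618774 angle 217.16610910384262 75.42887069124063 cmd 215.7157933302361
[[[-0.58, 0.59, 0, 0, 0, 0], [-1.09, 1.23, 0, 0, 0, 0], [-1.53, 1.93, 0, 0, 0, 0], [-1.89, 2.67, 0, 0, 0, 0], [-2.17, 3.45, 0, 0, 0, 0]]]
[[[-0.19, 0.8, 0, 0, 0, 0], [-0.29, 1.62, 0, 0, 0, 0], [-0.3, 2.45, 0, 0, 0, 0], [-0.22, 3.27, 0, 0, 0, 0], [-0.04, 4.07, 0, 0, 0, 0]]]
[[[0.26, 0.78, 0, 0, 0, 0], [0.6, 1.53, 0, 0, 0, 0], [1.03, 2.24, 0, 0, 0, 0], [1.52, 2.9, 0, 0, 0, 0], [2.09, 3.5, 0, 0, 0, 0]]]
[[[0.63, 0.53, 0, 0, 0, 0], [1.31, 0.99, 0, 0, 0, 0], [1.91, 1.31, 0, 0, 0, 0], [2.39, 1.52, 0, 0, 0, 0], [2.74, 1.65, 0, 0, 0, 0]]]
```

Request:
play_rows(motion=[[[-0.58, 0.59, 0, 0, 0, 0], [-1.09, 1.23, 0, 0, 0, 0], [-1.53, 1.93, 0, 0, 0, 0], [-1.89, 2.67, 0, 0, 0, 0], [-2.17, 3.45, 0, 0, 0, 0]]])

```text
time: 38.7
tool_pos: [504.6, -302.5, 184.9]
tcp_rot: [179.7, 0.0, 83.5]
ft_force: [6.4, -1.8, 2.3]
finger_gap: 26.3
grip_force: 78.7
```

Request:
play_rows(motion=[[[-0.19, 0.8, 0, 0, 0, 0], [-0.29, 1.62, 0, 0, 0, 0], [-0.3, 2.45, 0, 0, 0, 0], [-0.22, 3.27, 0, 0, 0, 0], [-0.04, 4.07, 0, 0, 0, 0]]])

```text
time: 39.2
tool_pos: [545.5, -306.2, 184.9]
tcp_rot: [179.7, -0.0, 83.6]
ft_force: [7.0, -0.0, 2.1]
finger_gap: 26.2
grip_force: 78.8
```

Request:
play_rows(motion=[[[0.26, 0.78, 0, 0, 0, 0], [0.6, 1.53, 0, 0, 0, 0], [1.03, 2.24, 0, 0, 0, 0], [1.52, 2.9, 0, 0, 0, 0], [2.09, 3.5, 0, 0, 0, 0]]])

```text
time: 39.7
tool_pos: [582.4, -287.7, 184.9]
tcp_rot: [179.8, -0.2, 83.6]
ft_force: [4.6, 7.1, 4.1]
finger_gap: 26.4
grip_force: 79.0
```

Request:
play_rows(motion=[[[0.63, 0.53, 0, 0, 0, 0], [1.31, 0.99, 0, 0, 0, 0], [1.91, 1.31, 0, 0, 0, 0], [2.39, 1.52, 0, 0, 0, 0], [2.74, 1.65, 0, 0, 0, 0]]])

```text
time: 40.2
tool_pos: [601.0, -261.1, 184.8]
tcp_rot: [179.9, -0.2, 83.7]
ft_force: [-0.2, 9.8, 5.1]
finger_gap: 26.4
grip_force: 79.2
```

```bash
python3 - <<'E'
from circ import *
st=sensors.sense();p=st["tool_pos"];print(p,st["ft_force"],st["finger_gap"],st["grip_force"],"angle",np.degrees(np.arctan2(p[1]+232.3,p[0]-531.9))%360,np.hypot(p[1]+232.3,p[0]-531.9),"cmd",-4.3+np.degrees(.54+3.3+2.08))
a=np.radians(-4.3)+.54+3.3+2.08
rows(a,a+np.array([.07,.14,.2,.26,.3]))
E
```

```text
[ 600.9687665  -261.06832992  184.82430542] [-0.19736187  9.77044845  5.07431382] 26.390374918081694 79.23431396484375 angle 337.3874319252576 74.82052734747552 cmd 334.8910147174473
[[[0.5, 0.15, 0, 0, 0, 0], [1.01, 0.27, 0, 0, 0, 0], [1.46, 0.34, 0, 0, 0, 0], [1.91, 0.38, 0, 0, 0, 0], [2.21, 0.39, 0, 0, 0, 0]]]
```

Request:
play_rows(motion=[[[0.5, 0.15, 0, 0, 0, 0], [1.01, 0.27, 0, 0, 0, 0], [1.46, 0.34, 0, 0, 0, 0], [1.8, 0.37, 0, 0, 0, 0], [2.1, 0.38, 0, 0, 0, 0]]])

```text
time: 40.7
tool_pos: [606.2, -240.9, 184.8]
tcp_rot: [180.0, -0.2, 83.7]
ft_force: [-5.4, 3.6, 6.9]
finger_gap: 26.0
grip_force: 79.5
```

Request:
play_rows(motion=[[[0.1, 0, 0, 0, 0, 0], [0.2, 0, 0, 0, 0, 0], [0.3, 0, 0, 0, 0, 0], [0.3, 0, 0, 0, 0, 0], [0.3, 0, 0, 0, 0, 0]]])

```text
time: 41.2
tool_pos: [606.2, -240.9, 184.9]
tcp_rot: [179.9, -0.0, 83.5]
ft_force: [-4.0, -0.9, 5.9]
finger_gap: 26.2
grip_force: 79.3
```

Request:
play_rows(motion=[[[0, 0, 0, 0, 0, 0], [0, 0, 0, 0, 0, 0], [0, 0, 0, 0, 0, 0], [0, 0, 0, 0, 0, 0]]], jaw=0.65)

```text
time: 41.6
tool_pos: [606.1, -240.0, 183.4]
tcp_rot: [-180.0, -0.1, 83.6]
ft_force: [-0.2, -0.3, -1.4]
finger_gap: 55.2
grip_force: 0.0
```

Request:
play_rows(motion=[[[0, 0, -2, 0, 0, 0], [0, 0, -5, 0, 0, 0], [0, 0, -8, 0, 0, 0], [0, 0, -9.5, 0, 0, 0], [0, 0, -10, 0, 0, 0]]])

```text
time: 42.1
tool_pos: [607.0, -240.8, 286.2]
tcp_rot: [179.8, -0.0, 83.6]
ft_force: [0.1, -0.9, -1.2]
finger_gap: 55.5
grip_force: 0.0
```

Request:
play_rows(motion=[[[0, 0, 0, 0, 0, 0], [0, 0, 0, 0, 0, 0]]], jaw=0)

```text
time: 42.3
tool_pos: [605.5, -240.1, 281.6]
tcp_rot: [-179.9, -0.2, 83.6]
ft_force: [-0.3, 0.1, -1.9]
finger_gap: 27.2
grip_force: 0.0
```

```bash
python3 - <<'E'
from h import *
st=sensors.sense();print(st["tool_pos"],st["ft_force"])
plan([(*L(-52,-455),285,83.6,7),(*L(-52,-455),145,83.6,5),(*L(-52,-378),145,83.6,7)])
E
```

```text
[ 605.48669433 -240.06392999  281.63206072] [-0.28209598  0.10890842 -1.9482657 ]
[[[-3.1, -1.8, -0.1, -0.1, -0.2, 0.0], [-6.3, -3.6, -0.1, -0.1, -0.2, 0.0], [-9.4, -5.4, -0.2, -0.1, -0.2, 0.0], [-12.6, -7.2, -0.2, -0.1, -0.2, 0.0], [-15.7, -9.0, -0.3, -0.1, -0.2, 0.0]]]
[[[-3.1, -1.8, 0.0, 0.0, 0.0, 0.0], [-6.3, -3.6, -0.1, 0.0, 0.0, 0.0]]]
[[[0.0, 0.0, 2.8, 0.0, 0.0, 0.0], [0.0, 0.0, 5.6, 0.0, 0.0, 0.0], [0.0, 0.0, 8.4, 0.0, 0.0, 0.0], [0.0, 0.0, 11.2, 0.0, 0.0, 0.0], [0.0, 0.0, 14.0, 0.0, 0.0, 0.0]]]
[[[1.1, 0.0, 0.0, 0.0, 0.0, 0.0], [2.2, 0.0, 0.0, 0.0, 0.0, 0.0], [3.3, 0.0, 0.0, 0.0, 0.0, 0.0], [4.4, 0.0, 0.0, 0.0, 0.0, 0.0], [5.5, 0.0, 0.0, 0.0, 0.0, 0.0]]]
[[[1.1, 0.0, 0.0, 0.0, 0.0, 0.0], [2.2, 0.0, 0.0, 0.0, 0.0, 0.0]]]
```

Request:
play_rows(motion=[[[-3.1, -1.8, 0, 0, 0, 0], [-6.3, -3.6, 0, 0, 0, 0], [-9.4, -5.4, 0, 0, 0, 0], [-12.6, -7.2, 0, 0, 0, 0], [-15.7, -9.0, 0, 0, 0, 0]]])

```text
time: 42.8
tool_pos: [497.5, -386.8, 281.2]
tcp_rot: [-179.9, -0.2, 83.6]
ft_force: [1.1, -0.0, -0.5]
finger_gap: -0.1
grip_force: 0.0
```

Request:
play_rows(motion=[[[-3.1, -1.8, 0, 0, 0, 0], [-6.3, -3.6, 0, 0, 0, 0], [-6.3, -3.6, 0, 0, 0, 0], [-6.3, -3.6, 0, 0, 0, 0]]])

```text
time: 43.2
tool_pos: [455.2, -444.9, 281.3]
tcp_rot: [-179.9, -0.2, 83.5]
ft_force: [-0.5, 0.6, -0.8]
finger_gap: 0.0
grip_force: 0.0
```

Request:
play_rows(motion=[[[0, 0, 2.5, 0, 0, 0], [0, 0, 6, 0, 0, 0], [0, 0, 10, 0, 0, 0], [0, 0, 13, 0, 0, 0], [0, 0, 13.7, 0, 0, 0]]])

```text
time: 43.7
tool_pos: [454.9, -440.7, 140.3]
tcp_rot: [-179.6, -0.5, 83.7]
ft_force: [-0.1, 0.1, -0.5]
finger_gap: -0.4
grip_force: 0.0
```

Request:
play_rows(motion=[[[1.1, 0, 0, 0, 0, 0], [2.2, 0, 0, 0, 0, 0], [3.3, 0, 0, 0, 0, 0], [4.4, 0, 0, 0, 0, 0], [5.5, 0, 0, 0, 0, 0]]])

```text
time: 44.2
tool_pos: [463.9, -390.0, 149.5]
tcp_rot: [179.8, 0.1, 83.6]
ft_force: [-0.2, -0.3, 0.4]
finger_gap: 0.2
grip_force: 0.1
```

Request:
play_rows(motion=[[[1.1, 0, 0, 0, 0, 0], [1.8, 0, 0, 0, 0, 0], [2.1, 0, 0, 0, 0, 0], [2.1, 0, 0, 0, 0, 0], [2.1, 0, 0, 0, 0, 0]]])

```text
time: 44.7
tool_pos: [464.8, -369.2, 146.5]
tcp_rot: [180.0, -0.1, 83.6]
ft_force: [-0.2, -1.4, 0.5]
finger_gap: -0.1
grip_force: 0.6
```

Request:
play_rows(motion=[[[0.3, 0, 0, 0, 0, 0], [0.5, 0, 0, 0, 0, 0], [0.5, 0, 0, 0, 0, 0]]])

```text
time: 45.0
tool_pos: [464.9, -368.6, 146.9]
tcp_rot: [179.9, 0.3, 83.4]
ft_force: [-0.3, -19.1, -6.1]
finger_gap: 0.0
grip_force: 8.3
```

Request:
play_rows(motion=[[[-2, 0, 0, 0, 0, 0], [-5, 0, 0, 0, 0, 0], [-8, 0, -1, 0, 0, 0], [-8, 0, -5, 0, 0, 0], [-8, 0, -10, 0, 0, 0]]])

```text
time: 45.5
tool_pos: [454.4, -443.1, 243.2]
tcp_rot: [-179.7, -0.4, 83.5]
ft_force: [1.6, -0.5, 1.0]
finger_gap: -0.0
grip_force: 0.0
```

Request:
play_rows(motion=[[[0, 0, -5, 0, 0, 0], [0, -4, -8, 0, 0, 0], [0, -8, -8, 0, 0, 0], [0, -8, -8, 0, 0, 0]]])

```text
time: 45.9
tool_pos: [373.6, -435.1, 327.8]
tcp_rot: [180.0, -0.0, 83.4]
ft_force: [0.1, -0.8, 0.1]
finger_gap: 0.2
grip_force: 0.0
```

```bash
python3 - <<'E'
from h import *
st=sensors.sense();print(st["tool_pos"],st["ft_force"])
s=snap("scene");z=dict(np.load("scene0.npz"))
for n,q in (("rel",proj(s,(*L(-52,-393.6),171))),("home",proj(s,(*L(-52,-346.4),171)))):
    x,y=q.astype(int);print(n,[i["pixels"][y-3:y+4,x-3:x+4].mean((0,1)).round() for i in (z,s)])
d=np.abs(z["pixels"][150:200,105:160].astype(int)-s["pixels"][150:200,105:160]).max(2)>40;print("changed px",d.sum(),[b[:2] for b in blobs(d,10)])
T=snap("top");np.savez("top9.npz",**T);t0=dict(np.load("top0.npz"))
for n,q in (("rel",proj(T,(*L(-52,-393.6),190))),("home",proj(T,(*L(-52,-346.4),190)))):
    x,y=q.astype(int);print(n,[i["pixels"][y-2:y+3,x-2:x+3].mean((0,1)).round() for i in (t0,T)])
# cover
for S,nm in ((s,"scene"),(T,"top")):
    q=proj(S,(600,250,44)).astype(int);m=np.zeros(S["pixels"].shape[:2],bool);m[q[1]-35:q[1]+35,q[0]-45:q[0]+45]=S["pixels"][q[1]-35:q[1]+35,q[0]-45:q[0]+45].max(2)<50
    for b in blobs(m,40):print(nm,b,onz(S,b[2][0],44)[:2])
E
```

```text
[ 373.64288044 -435.13555023  327.81526433] [ 0.12037994 -0.77628913  0.05630553]
rel [array([185., 176., 162.]), array([189., 180., 166.])]
home [array([60., 58., 58.]), array([62., 60., 60.])]
changed px 348 [([38, 0, 17, 29, 333], [46.9, 14.4]), ([49, 42, 5, 8, 15], [51.1, 45.5])]
rel [array([94., 89., 78.]), array([97., 92., 80.])]
home [array([47., 45., 43.]), array([49., 48., 44.])]
scene ([291, 218, 34, 7, 126], [307.7, 219.7], ((307.5, 221.0), (6.0, 33.0), 90.0)) [617.31984425 210.68808879]
top ([190, 183, 31, 6, 63], [205.4, 185.1], ((205.0970458984375, 185.061767578125), (30.252349853515625, 2.7782769203186035), 5.90614128112793)) [606.82728653 215.71593989]
```

The lever is home. The cover has been knocked to about (608,215). I'll go above it and measure from close by.

```bash
python3 - <<'E'
from h import *
plan([(450,-200,330,84,6),(608,205,300,84,10),(608,205,215,84,3)])
E
```

```text
[[[4.0, 0.8, -0.1, 0.0, -0.1, -0.1], [8.1, 1.6, -0.1, 0.0, -0.1, -0.2], [12.1, 2.3, -0.2, 0.0, -0.1, -0.3], [16.1, 3.1, -0.2, 0.0, -0.1, -0.4], [20.1, 3.9, -0.3, 0.0, -0.1, -0.4]]]
[[[4.0, 0.8, -0.1, 0.0, 0.0, -0.1]]]
[[[4.2, 1.1, 0.3, 0.0, 0.0, 0.0], [8.4, 2.3, 0.6, 0.0, 0.0, 0.0], [12.6, 3.4, 0.9, 0.0, 0.0, 0.0], [16.8, 4.6, 1.2, 0.0, 0.0, 0.0], [21.0, 5.7, 1.5, 0.0, 0.0, 0.0]]]
[[[4.2, 1.1, 0.3, 0.0, 0.0, 0.0], [8.4, 2.3, 0.6, 0.0, 0.0, 0.0], [12.6, 3.4, 0.9, 0.0, 0.0, 0.0], [16.8, 4.6, 1.2, 0.0, 0.0, 0.0], [21.0, 5.7, 1.5, 0.0, 0.0, 0.0]]]
[[[0.0, 0.0, 2.8, 0.0, 0.0, 0.0], [0.0, 0.0, 5.7, 0.0, 0.0, 0.0], [0.0, 0.0, 8.5, 0.0, 0.0, 0.0]]]
```

Request:
play_rows(motion=[[[4, 0.8, 0, 0, 0, 0], [8.1, 1.6, 0, 0, 0, 0], [12.1, 2.3, 0, 0, 0, 0], [16.1, 3.1, 0, 0, 0, 0], [20.1, 3.9, 0, 0, 0, 0]]], jaw=0.6)

```text
time: 46.5
tool_pos: [439.0, -237.5, 325.9]
tcp_rot: [-180.0, -0.2, 83.6]
ft_force: [0.8, -0.3, 0.6]
finger_gap: 51.3
grip_force: 0.0
```

Request:
play_rows(motion=[[[4, 0.8, 0, 0, 0, 0], [8.2, 1.9, 0.3, 0, 0, 0], [12.4, 3.1, 0.6, 0, 0, 0], [16.6, 4.2, 0.9, 0, 0, 0], [20.8, 5.4, 1.2, 0, 0, 0]]])

```text
time: 47.0
tool_pos: [515.9, -36.3, 314.3]
tcp_rot: [-180.0, -0.1, 83.6]
ft_force: [1.0, -1.3, -0.2]
finger_gap: 51.5
grip_force: 0.0
```

Request:
play_rows(motion=[[[4.2, 1.1, 0.3, 0, 0, 0], [8.4, 2.3, 0.6, 0, 0, 0], [12.6, 3.4, 0.9, 0, 0, 0], [16.8, 4.6, 1.2, 0, 0, 0], [21.0, 5.7, 1.5, 0, 0, 0]]])

```text
time: 47.5
tool_pos: [595.8, 166.3, 299.1]
tcp_rot: [-179.9, -0.1, 83.6]
ft_force: [0.6, -0.7, 0.3]
finger_gap: 51.1
grip_force: 0.0
```

Request:
play_rows(motion=[[[4.2, 1.1, 2, 0, 0, 0], [4.2, 1.1, 5, 0, 0, 0], [4.2, 1.1, 8, 0, 0, 0], [4.2, 1.1, 8, 0, 0, 0], [4.2, 1.1, 8, 0, 0, 0]]])

```text
time: 48.0
tool_pos: [610.4, 204.4, 219.6]
tcp_rot: [-179.9, -0.1, 83.6]
ft_force: [0.4, -0.9, 0.5]
finger_gap: 51.2
grip_force: 0.0
```

```bash
python3 - <<'E'
from h import *
st=sensors.sense();print(st["tool_pos"],st["tcp_rot"])
w=snap("wrist");np.savez("w10.npz",**w);p=w["pixels"]
m=(p.max(2)<60);m[235:]=0
for b in blobs(m,150):
    r_=b[2];box=cv2.boxPoints(r_);W=[onz(w,q,44)[:2] for q in box];c=np.mean(W,0)
    e=[W[1]-W[0],W[2]-W[1]];e=max(e,key=np.linalg.norm);print(b[:2],c.round(1),"len",np.linalg.norm(e).round(1),"dir deg from +y",np.degrees(np.arctan2(-e[0]*np.sign(e[1]),abs(e[1]))).round(1))
print("pred",proj(w,(608,215,44)))
E
```

```text
[610.42183187 204.4470189  219.6138206 ] [-1.79865940e+02 -5.79288677e-02  8.35849028e+01]
pred [251.15309017 158.40487368]
```

```bash
python3 - <<'E'
from h import *
w=dict(np.load("w10.npz"));p=w["pixels"]
print([p[int(y),200:310:6].mean(1).round().tolist() for y in (130,160,190)])
for th in (75,90,105):
    m=(p.max(2)<th);m[240:]=0
    for b in blobs(m,150):
        box=cv2.boxPoints(b[2]);W=[onz(w,q,44)[:2] for q in box];c=np.mean(W,0)
        e=max([W[1]-W[0],W[2]-W[1]],key=np.linalg.norm);print(th,b[:2],c.round(1),"len",np.linalg.norm(e).round(1),np.degrees(np.arctan2(-e[0]*np.sign(e[1]),abs(e[1]))).round(1))
E
```

```text
[[210.0, 209.0, 211.0, 211.0, 208.0, 209.0, 207.0, 170.0, 76.0, 74.0, 208.0, 210.0, 211.0, 212.0, 211.0, 212.0, 212.0, 214.0, 213.0], [211.0, 208.0, 211.0, 211.0, 211.0, 210.0, 206.0, 213.0, 77.0, 79.0, 211.0, 210.0, 211.0, 211.0, 212.0, 214.0, 213.0, 213.0, 211.0], [211.0, 207.0, 211.0, 210.0, 210.0, 209.0, 208.0, 207.0, 64.0, 77.0, 212.0, 211.0, 211.0, 209.0, 211.0, 210.0, 213.0, 210.0, 212.0]]
75 ([244, 104, 11, 30, 226], [249.1, 114.6]) [610.5 255.9] len 28.9 -6.5
90 ([244, 104, 15, 102, 1039], [251.0, 153.1]) [608.5 217. ] len 107.3 -3.3
90 ([45, 122, 60, 43, 859], [83.2, 137.4]) [432.9 258.5] len 56.5 31.4
105 ([0, 0, 239, 178, 15348], [92.6, 62.6]) [483.9 293.8] len 221.6 83.6
105 ([244, 103, 15, 103, 1082], [251.0, 152.6]) [608.1 217.3] len 108.0 -4.4
105 ([127, 213, 201, 27, 1296], [188.4, 231.1]) [572.4 142.1] len 221.2 83.6
```

```bash
python3 - <<'E'
from h import *
w=dict(np.load("w10.npz"));m=(w["pixels"].max(2)<105);n,l,s,c=cv2.connectedComponentsWithStats(m[:240].astype(np.uint8))
i=l[150,251];P=np.argwhere(l==i)[:,::-1].astype(float);W=np.array([onz(w,q,44)[:2] for q in P]);v=np.linalg.svd(W-W.mean(0),full_matrices=False)[2][0];print(W.mean(0),np.degrees(np.arctan2(-v[0]*np.sign(v[1]),abs(v[1]))))
print(sensors.sense()["tool_pos"])
E
```

```text
[608.50213314 220.40430676] -4.199597806316362
[611.45934465 204.39940975 221.64567076]
```

Request:
play_rows(motion=[[[0.6, -0.2, 3.5, 0, 0, -1], [1.25, -0.3, 7.5, 0, 0, -2], [1.25, -0.35, 11.5, 0, 0, -2.4], [1.25, -0.35, 15, 0, 0, -2.4], [1.25, -0.35, 17, 0, 0, -2.4]]], jaw=0.6)

```text
time: 48.55
tool_pos: [609.0, 217.0, 49.7]
tcp_rot: [180.0, -0.1, 85.9]
ft_force: [-0.1, -0.1, -0.8]
finger_gap: 51.4
grip_force: 0.0
```

Request:
play_rows(motion=[[[0, 0, 0, 0, 0, 0], [0, 0, 0, 0, 0, 0], [0, 0, 1.5, 0, 0, 0], [0, 0, 3, 0, 0, 0], [0, 0, 3, 0, 0, 0]]])

```text
time: 49.05
tool_pos: [607.3, 216.6, 17.9]
tcp_rot: [-179.8, -0.0, 86.0]
ft_force: [-0.9, -0.6, -1.0]
finger_gap: 50.8
grip_force: 0.0
```

Request:
play_rows(motion=[[[0, 0, 0, 0, 0, 0], [0, 0, 0, 0, 0, 0], [0, 0, 0, 0, 0, 0]]])

```text
time: 49.35
tool_pos: [609.5, 217.3, 21.2]
tcp_rot: [179.9, -0.1, 86.0]
ft_force: [0.3, -0.3, -0.4]
finger_gap: 51.1
grip_force: 0.0
```

Request:
play_rows(motion=[[[0, 0, 0.4, 0, 0, 0], [0, 0, 0.8, 0, 0, 0], [0, 0, 1.1, 0, 0, 0], [0, 0, 1.1, 0, 0, 0], [0, 0, 1.1, 0, 0, 0]]])

```text
time: 49.85
tool_pos: [608.8, 217.1, 9.3]
tcp_rot: [-180.0, -0.1, 86.0]
ft_force: [0.8, -0.3, -0.6]
finger_gap: 51.4
grip_force: 0.0
```

Request:
play_rows(motion=[[[0, 0, 0, 0, 0, 0], [0, 0, 0, 0, 0, 0], [0, 0, 0, 0, 0, 0], [0, 0, 0, 0, 0, 0], [0, 0, 0, 0, 0, 0]]], jaw=0, squeeze=60)

```text
time: 50.35
tool_pos: [609.3, 217.2, 10.0]
tcp_rot: [179.9, -0.1, 86.0]
ft_force: [-0.6, 0.7, 3.5]
finger_gap: 9.8
grip_force: 59.9
```

Request:
play_rows(motion=[[[0, 0, -0.5, 0, 0, 0], [0, 0, -2, 0, 0, 0], [0, 0, -5, 0, 0, 0], [0, 0, -9, 0, 0, 0], [0, 0, -13, 0, 0, 0]]])

```text
time: 50.85
tool_pos: [608.1, 216.9, 140.9]
tcp_rot: [-179.9, -0.1, 86.0]
ft_force: [0.9, 0.2, -3.9]
finger_gap: 9.7
grip_force: 59.1
```

Request:
play_rows(motion=[[[0, 0, -3, 0, 0, 0], [0, 0, -5, 0, 0, 0], [0, 0, -6.5, 0, 0, 0], [0, 0, -6.5, 0, 0, 0], [0, 0, -6.5, 0, 0, 0]]])

```text
time: 51.35
tool_pos: [608.6, 216.7, 203.8]
tcp_rot: [-180.0, -0.1, 86.0]
ft_force: [-1.3, 1.1, -3.6]
finger_gap: 9.8
grip_force: 59.1
```

```bash
python3 - <<'E'
from h import *
st=sensors.sense();print(st["tool_pos"],st["tcp_rot"],st["ft_force"],st["finger_gap"])
w=snap("wrist");np.savez("w11.npz",**w);p=w["pixels"]
m=p.max(2)<105;m[245:]=0
h=st["tool_pos"][2]+28+6
for b in blobs(m,150):
    box=cv2.boxPoints(b[2]);W=[onz(w,q,h)[:2] for q in box];c=np.mean(W,0)
    e=max([W[1]-W[0],W[2]-W[1]],key=np.linalg.norm);print(b[:2],c.round(1),"len",np.linalg.norm(e).round(1),"far end",max(W,key=lambda q:q[1]),np.degrees(np.arctan2(-e[0]*np.sign(e[1]),abs(e[1]))).round(1))
print(proj(w,(st["tool_pos"][0],st["tool_pos"][1]+55,h)))
# plate outline: bright region
g=(p.min(2)>185).astype(np.uint8);n,l,s,c=cv2.connectedComponentsWithStats(g)
for i in range(1,n):
    if s[i][4]>3000:print(s[i])
print([p[y,30:500:10].mean(1).round().astype(int).tolist() for y in (40,60,100)]);print([p[0:200:6,x].mean(1).round().astype(int).tolist() for x in (180,330)])
E
```

```text
[608.57087305 216.73388557 203.81702543] [-1.79976426e+02 -7.92180241e-02  8.59575716e+01] [-1.32794089  1.11912843 -3.62473646] 9.800394157545117
([0, 0, 335, 156, 9062], [92.7, 42.4]) [579.9 295.5] len 122.0 far end [523.18447792 328.06717675] 86.0
([228, 132, 53, 113, 3357], [254.3, 191.6]) [610.5 249.4] len 49.3 far end [601.77346338 274.78097632] -2.8
[245.32253997 138.35922746]
[ 260   25  214  292 7138]
[  258    54   186   253 29615]
[  91  209  138   98 8225]
[[117, 187, 187, 100, 122, 122, 126, 125, 126, 128, 124, 130, 126, 124, 124, 124, 124, 122, 126, 129, 121, 129, 124, 187, 191, 195, 189, 189, 190, 194, 194, 191, 197, 196, 192, 195, 191, 194, 193, 190, 190, 189, 152, 190, 189, 111, 116], [130, 179, 189, 144, 127, 127, 129, 126, 127, 129, 124, 131, 127, 124, 127, 125, 126, 123, 125, 126, 122, 127, 127, 188, 189, 196, 187, 190, 190, 195, 196, 197, 197, 197, 196, 195, 197, 195, 192, 192, 193, 192, 154, 190, 147, 116, 137], [91, 140, 191, 191, 146, 122, 129, 128, 127, 127, 128, 128, 128, 123, 128, 127, 125, 126, 127, 122, 124, 129, 126, 127, 130, 170, 193, 193, 193, 193, 196, 196, 197, 196, 192, 195, 198, 196, 194, 195, 191, 156, 196, 192, 130, 114, 119]]
[[86, 88, 90, 87, 115, 122, 120, 122, 109, 127, 125, 126, 125, 125, 127, 125, 127, 128, 129, 127, 124, 126, 125, 126, 127, 126, 127, 129, 131, 129, 130, 130, 133, 129], [134, 135, 141, 84, 174, 195, 196, 196, 167, 199, 196, 196, 199, 194, 195, 196, 194, 196, 197, 194, 195, 195, 196, 196, 197, 199, 132, 130, 132, 130, 130, 133, 131, 132]]
```

Request:
play_rows(motion=[[[-2, -0.3, 0, 0, 0, 0.3], [-6, -0.9, 0, 0, 0, 0.8], [-10, -1.6, 0, 0, 0, 1.3], [-14, -2.2, 0, 0, 0, 1.8], [-18, -2.8, 0, 0, 0, 2.4]]])

```text
time: 51.9
tool_pos: [566.6, 37.9, 201.9]
tcp_rot: [-179.8, -0.1, 83.6]
ft_force: [0.4, -0.5, -2.9]
finger_gap: 9.2
grip_force: 59.2
```

```bash
python3 - <<'E'
from h import *
plan([(558.4,-2,204,83.6,3),(558.4,-2,150,83.6,5)])
E
```

```text
[[[-1.4, -0.1, -0.1, -0.2, -0.1, 0.0], [-2.7, -0.2, -0.1, -0.2, -0.1, 0.0], [-4.1, -0.4, -0.2, -0.2, -0.1, 0.0]]]
[[[0.0, 0.0, 1.1, 0.0, 0.0, 0.0], [0.0, 0.0, 2.2, 0.0, 0.0, 0.0], [0.0, 0.0, 3.2, 0.0, 0.0, 0.0], [0.0, 0.0, 4.3, 0.0, 0.0, 0.0], [0.0, 0.0, 5.4, 0.0, 0.0, 0.0]]]
```

Request:
play_rows(motion=[[[-1.5, -0.2, 0, 0, 0, 0], [-3, -0.4, 0, 0, 0, 0], [-4, -0.6, 0, 0, 0, 0], [-4.1, -0.6, 0, 0, 0, 0], [-4.1, -0.6, 0, 0, 0, 0]]])

```text
time: 52.4
tool_pos: [557.8, -0.2, 204.0]
tcp_rot: [180.0, -0.1, 83.6]
ft_force: [0.3, 0.4, -3.8]
finger_gap: 9.5
grip_force: 59.2
```

Request:
play_rows(motion=[[[0, 0, 1, 0, 0, 0], [0, 0, 2.5, 0, 0, 0], [0, 0, 4, 0, 0, 0], [0, 0, 4.6, 0, 0, 0], [0, 0, 4.6, 0, 0, 0]]])

```text
time: 52.9
tool_pos: [556.3, -0.4, 155.7]
tcp_rot: [-179.8, -0.1, 83.6]
ft_force: [0.3, -0.5, -3.4]
finger_gap: 9.8
grip_force: 59.2
```

Request:
play_rows(motion=[[[0, 0, 0, 0, 0, 0], [0, 0, 0, 0, 0, 0], [0, 0, 0, 0, 0, 0]]])

```text
time: 53.2
tool_pos: [558.3, -0.8, 159.1]
tcp_rot: [179.9, -0.1, 83.6]
ft_force: [0.6, 0.4, -3.6]
finger_gap: 9.4
grip_force: 59.2
```

```bash
python3 - <<'E'
from h import *
st=sensors.sense();t=st["tool_pos"];print(t,st["tcp_rot"],st["ft_force"])
w=snap("wrist");np.savez("w12.npz",**w);p=w["pixels"]
c0=np.array([t[0],t[1]+2.5])
def Q(C,x,y,z,psi=-6.4):
    c,s=np.cos(np.radians(psi)),np.sin(np.radians(psi));return proj(w,(C[0]+c*x-s*y,C[1]+s*x+c*y,z))
zp=t[2]-10+6
for n,C,hh,z in(("cover",c0,107,zp),("case",(558.4,.4),110,130)):print(n,[Q(C,x,y,z).round(1).tolist() for x,y in((-hh,hh),(hh,hh),(0,hh))])
for x in (200,254,310):print(x,p[0:110:2,x].mean(1).round().astype(int).tolist())
E
```

```text
[558.34208201  -0.83270021 159.05172919] [ 1.79894466e+02 -9.78442774e-02  8.35550261e+01] [ 0.62489239  0.39063285 -3.56007582]
cover [[26.8, 12.8], [479.8, 12.6], [253.8, 12.7]]
case [[51.5, 20.9], [455.9, 20.7], [254.1, 20.8]]
200 [88, 91, 89, 90, 89, 85, 87, 87, 82, 123, 137, 120, 115, 121, 120, 122, 122, 122, 121, 121, 121, 120, 115, 111, 111, 110, 112, 123, 122, 122, 123, 122, 122, 123, 122, 122, 122, 121, 122, 122, 123, 123, 124, 121, 123, 125, 124, 125, 122, 124, 122, 124, 123, 121, 123]
254 [138, 139, 135, 132, 131, 128, 133, 87, 87, 175, 165, 125, 171, 191, 191, 189, 188, 190, 190, 192, 193, 155, 168, 172, 173, 175, 157, 192, 190, 190, 191, 191, 190, 191, 194, 126, 128, 130, 130, 130, 129, 128, 129, 129, 130, 129, 129, 129, 129, 129, 128, 130, 129, 127, 128]
310 [134, 133, 133, 136, 131, 132, 138, 88, 86, 173, 196, 154, 166, 189, 187, 186, 190, 189, 189, 188, 188, 189, 174, 165, 166, 172, 153, 190, 189, 190, 191, 193, 192, 191, 191, 191, 192, 190, 193, 193, 191, 192, 192, 193, 193, 192, 193, 195, 193, 194, 192, 191, 194, 192, 195]
```

```bash
python3 - <<'E'
from h import *
w=dict(np.load("w12.npz"));p=w["pixels"];t=np.array([558.3,-.8,159])
for dy in (-3,0,3):
    c,s=np.cos(np.radians(-6.4)),np.sin(np.radians(-6.4))
    f=lambda x,y,z:proj(w,(t[0]+c*x-s*(y+dy),t[1]+s*x+c*(y+dy),z)).round(1).tolist()
    print(dy,"handle end",f(0,55,193),"plate",f(0,107,155),"line",f(0,95,155))
print(onz(w,(254,18),130),onz(w,(254,23),155),onz(w,(254,70),193))
for y in (60,110,150):
    r_=p[y].mean(1).round().astype(int);print(y,r_[20:90:2].tolist(),r_[410:490:2].tolist(), [proj(w,(t[0]+x,t[1]+60,155)).round().tolist() for x in(-107,107)])
E
```

```text
-3 handle end [254.8, 145.3] plate [254.3, 25.4] line [254.4, 52.6]
0 handle end [254.8, 137.9] plate [254.3, 18.5] line [254.4, 45.9]
3 handle end [254.8, 130.4] plate [254.3, 11.4] line [254.3, 39.2]
[570.77534054 111.07189972 130.        ] [569.85511157 103.61968299 155.        ] [567.02406238  79.69102276 193.        ]
60 [135, 133, 129, 133, 132, 133, 133, 137, 131, 131, 180, 187, 187, 185, 190, 121, 127, 124, 117, 100, 103, 101, 95, 129, 129, 125, 122, 121, 122, 126, 126, 123, 123, 123, 124] [191, 189, 193, 190, 188, 189, 191, 194, 191, 189, 188, 194, 193, 186, 187, 189, 192, 97, 157, 152, 154, 159, 194, 191, 191, 187, 189, 190, 189, 189, 138, 109, 124, 116, 116, 110, 115, 110, 115, 109] [[38.0, 144.0], [452.0, 96.0]]
110 [116, 118, 125, 86, 85, 86, 101, 120, 117, 121, 89, 89, 88, 90, 181, 189, 189, 187, 189, 192, 123, 126, 110, 102, 101, 100, 89, 130, 129, 124, 122, 124, 123, 127, 126] [190, 193, 190, 192, 193, 193, 194, 196, 196, 191, 190, 192, 196, 137, 161, 155, 155, 163, 195, 194, 193, 191, 195, 194, 192, 188, 138, 136, 139, 139, 135, 139, 138, 139, 139, 139, 137, 132, 132, 138] [[38.0, 144.0], [452.0, 96.0]]
150 [134, 137, 139, 139, 137, 132, 133, 135, 136, 136, 131, 135, 139, 141, 139, 139, 137, 118, 131, 128, 127, 126, 128, 127, 127, 111, 101, 102, 103, 93, 130, 126, 125, 123, 123] [196, 194, 195, 196, 195, 196, 193, 188, 194, 156, 144, 162, 155, 157, 162, 195, 196, 192, 192, 194, 195, 193, 181, 141, 137, 137, 134, 136, 138, 141, 137, 137, 135, 132, 139, 137, 138, 138, 138, 135] [[38.0, 144.0], [452.0, 96.0]]
```

Request:
play_rows(motion=[[[0.1, 0, 0.5, 0, 0, 0], [0.1, 0, 1, 0, 0, 0], [0.1, 0, 1.4, 0, 0, 0], [0.1, 0, 1.6, 0, 0, 0], [0.1, 0, 1.6, 0, 0, 0]]])

```text
time: 53.75
tool_pos: [557.4, 0.3, 141.4]
tcp_rot: [-180.0, -0.1, 83.6]
ft_force: [-1.1, -0.5, -4.2]
finger_gap: 9.6
grip_force: 59.2
```

Request:
play_rows(motion=[[[0, 0, 0.1, 0, 0, 0], [0, 0, 0.2, 0, 0, 0], [0, 0, 0.3, 0, 0, 0], [0, 0, 0.3, 0, 0, 0], [0, 0, 0.3, 0, 0, 0]]])

```text
time: 54.25
tool_pos: [558.1, 0.3, 140.0]
tcp_rot: [179.9, -0.1, 83.6]
ft_force: [-3.6, 0.1, 4.3]
finger_gap: 9.7
grip_force: 60.2
```

Request:
play_rows(motion=[[[0, 0, 0, 0, 0, 0], [0, 0, 0, 0, 0, 0], [0, 0, 0, 0, 0, 0], [0, 0, 0, 0, 0, 0], [0, 0, 0, 0, 0, 0]]], jaw=0.6)

```text
time: 54.75
tool_pos: [557.9, 0.3, 139.1]
tcp_rot: [180.0, -0.1, 83.6]
ft_force: [-0.3, 0.0, 0.2]
finger_gap: 51.3
grip_force: 0.0
```

Request:
play_rows(motion=[[[0, 0, -1, 0, 0, 0], [0, 0, -4, 0, 0, 0], [0, 0, -9, 0, 0, 0], [0, 0, -13, 0, 0, 0], [0, 0, -16, 0, 0, 0]]])

```text
time: 55.25
tool_pos: [558.5, -0.0, 303.6]
tcp_rot: [179.7, -0.1, 83.6]
ft_force: [0.3, -0.1, -0.5]
finger_gap: 51.1
grip_force: 0.0
```

Request:
play_rows(motion=[[[0, 0, -1, 0, 0, 0], [0, 0, -1, 0, 0, 0], [0, 0, -1, 0, 0, 0], [0, 0, -1, 0, 0, 0]]])

```text
time: 55.65
tool_pos: [556.9, 0.1, 306.7]
tcp_rot: [-179.8, -0.1, 83.6]
ft_force: [-0.9, -0.1, -0.6]
finger_gap: 51.1
grip_force: 0.0
```

```bash
python3 - <<'E'
from h import *
st=sensors.sense();print(st["tool_pos"],st["tcp_rot"],st["ft_force"])
w=snap("wrist");p=w["pixels"]
m=(p.max(2)<100);n,l,s,c=cv2.connectedComponentsWithStats(m[:250].astype(np.uint8))
for i in range(1,n):
    if 300<s[i][4]<9000:
        P=np.argwhere(l==i)[:,::-1].astype(float);W=np.array([onz(w,q,174)[:2] for q in P]);v=np.linalg.svd(W-W.mean(0),full_matrices=False)[2][0]
        print(s[i],W.min(0),W.max(0),(W.min(0)+W.max(0))/2,np.degrees(np.arctan2(-v[0]*np.sign(v[1]),abs(v[1]))))
T=snap("top");q=proj(T,(558.5,0,174)).astype(int);S=snap("scene");z=dict(np.load("scene0.npz"))
x,y=proj(S,(*L(-52,-346.4),171)).astype(int);print("lever home",S["pixels"][y-3:y+4,x-3:x+4].mean((0,1)).round())
b=[bb for bb in blobs((S["pixels"].max(2)<50),60) if abs(bb[1][0]-240)<15 and 175<bb[1][1]<200];print(b,[onz(S,bb[1],172)[:2] for bb in b], "pred",proj(S,(558.5,0,172)))
E
```

```text
[5.56874015e+02 1.01196804e-01 3.06749600e+02] [-1.79805072e+02 -9.47324865e-02  8.35615478e+01] [-0.88526482 -0.11498337 -0.64400015]
[ 250  117   13  113 1376] [547.50618074 -52.36077456] [569.50888059  55.27087556] [558.50753067   1.4550505 ] -6.545296850904938
[ 365  218   74   32 1024] [658.12381121 -87.43436692] [730.08152033 -53.25585131] [694.10266577 -70.34510912] -87.32827015634827
[387 237  61  13 644] [679.95625679 -94.5803976 ] [739.47373279 -75.5118608 ] [709.71499479 -85.0461292 ] 81.17450968079326
lever home [62. 60. 59.]
[([222, 187, 35, 9, 135], [239.0, 189.5], ((239.00535583496094, 190.8282928466797), (34.2332878112793, 7.4026360511779785), 1.7899105548858643))] [array([562.80719538,  -2.1406323 ])] pred [239.65147773 188.22747186]
```

```bash
python3 -c "
from bench import job
print(job.hand_in())"
```

```text
the job is handed in; nothing more can be done
None
```

I did every step and handed the job in at 55.7 s with no verdict returned: both jars went upright onto the tray, which is down; at the last look the lever was home and the cover lay within about 2 mm and 1° of square on the case, by my camera estimate.

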